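# Set out the reagent tray for a duplicate sample test

## Robot

A 6-joint arm with a two-finger parallel gripper is mounted at the origin on a cart in front of the work surface, level with it; the furniture and walls round the work are solid. World frame = base frame: x ahead of the robot, y to its left, z up, the work surface at z = 0. Lengths are in m, angles in rad, forces in N, time in s.
With the tool pointing down it reaches from about 0.275 to 0.875 m from the base axis. Payload 12.5 kg.
Tool frame: the origin (TCP) lies at the centre of the arm's flange, where the gripper is bolted on; the fingertips stand 173 mm ahead of it and the grasp point (between the pads) lies 155 mm ahead of it; x points along the fingers, z is the direction in which the jaws open and shut, and the axes are right-handed (so a half turn about x gives the same grasp; the last joint's range is limited). The gripper opens to 85 mm and grips with 20 to 120 N. Pads are 22 mm wide; open, the fingers measure 114 mm over their backs; the gripper's body (76 mm by 85 mm) begins 54 mm behind the grasp point. The pads swing forward as they close: fully open they stand 13 mm farther back than shut.
Start: joints at [1.192, 0.351, 1.652, -0, 1.139, -0.085], TCP at [0.159, 0.526, 0.405] pointing down, gripper open.
Joint ranges: [-2.75, 2.75], [-0.79, 2.1], [0.01, 2.65], [-1.57, 4.71], [0.07, 3.14], [-2.87, 2.87]. Speed limits (rad/s): [2.22, 2.22, 2.79, 3.14, 3.14, 3.14].

## Interface

Orientations are given as a rotation vector (axis times angle).
In Python, from station import arm gives the robot as it stands.
- The arm moves only by the shell command python3 -m jog 'ROWS' [FORCE]. ROWS is JSON, a list of rows, each an object with "grip": the finger opening in mm, from 0 to 85.4; "offset": the shift along the tool's x, y, z in mm, a list of three; "yaw": the turn about the tool's x in degrees. In form: [{"grip": grip, "offset": [dx, dy, dz], "yaw": yaw}, ...]. A call has 1 to 20 rows; each row is the pose to reach, as a shift and turn from the pose measured when the call began, along the tool's axes at that moment; what a row does not reach only later rows make up. A row lasts 1/10 s, in which the tool goes at most 50 mm and 8.59 degrees, less where a joint would pass 70% of its speed; a pose out of reach is approached as far as the arm can. A call with a gripper value outside its range is refused whole. The fingers move at their own pace and stop on an object; FORCE is the grip in N (left out, the last holds). Time passes only in rows, so rows that repeat a pose let the fingers close. It gives the time, the measured TCP pose, the force and the opening at its end, in the units of the state.
- arm.get_obs(): the state, without advancing time (a new reading comes with each control period).
- arm.camera(name): name is "side" or "top" or "wrist"; returns (picture, depth): 420x560x3 uint8, red, green, blue; 420x560 float32, m along the optical axis (not along the pixel's ray), 0 where there is no reading.
- arm.get_calibration(name): a dict with "K" (3x3 intrinsics, pixels), "extrinsics" (4x4, takes a point from camera to world coordinates). Camera axes: x right, y down, z forward; pixel columns grow to the right and rows downward; lengths in m; the calibration is good to about 2 mm. A picture is of the moment at which its call begins: read the wrist's pose just before it. get_calibration takes no time and is no camera call; for the wrist camera it gives the pose at the moment of the call.
- arm.job_done(): hands the job in, once; it reports no verdict.
The state is a dict: "time_s": time; "q": joint angles; "joint_velocities": joint speeds; "tau": joint torques, N m; "eef_pos": TCP position; "eef_rot": TCP orientation; "ft_force": force on the tool from outside, world axes, zero at the start; "ft_torque": the same for the moment, N m; "opening": opening from 0.0 (shut) to 1.0 (fully open).
Only numpy, scipy, OpenCV 4.12 (cv2) and the standard library are available. Lean on these libraries where they do the work, as an engineer would, in place of code of your own. Each camera call takes 0.05 s, during which the arm holds its last target.

## Task

Set out the blue tray, its front row being the one nearer the robot: stand the red-lidded cup in the back row between the timer and the label roll and stack the yellow-lidded cup squarely on top of it, and in the front row stand the green-banded vial directly in front of the timer, the orange-banded vial directly in front of the label roll and the purple-banded vial between those two, in front of the cups. Stand each in about the middle of its compartment, upright throughout, let go of everything, and leave the timer, the label roll, the open blue-banded vial and the wash bottle where they are.

Things in the scene. Friction and masses are not known exactly. Their poses are not given: they have to be found in the camera images.
- tray: blue plastic tray, fixed, 150 x 220 mm (x by y), 14 mm high; 2 rows of 3 compartments, each 69 x 68 mm inside, floor at z = 4 mm, walls 4 mm thick, 10 mm above it. Origin: centre of underside; x points from front row to back row (away from the robot), y left; turned 0.3 to 0.7 rad to the left. Compartment centres: x = -36.5 (front), +36.5 mm (back); y = +72 (left), 0, -72 mm
- timer: white countdown timer with blue and red keys, 62 x 62 x 19 mm, lying in the left or the right compartment of the tray's back row. Origin: centre of the underside
- label_roll: roll of white labels with a brown core, 61 mm across, 30 mm high, lying flat in the other end compartment of the tray's back row. Origin: centre of the underside
- cup_red: white sample cup with a red screw lid (closed for good); 58 mm tall, tapered body at most 44 mm across, flat lid 50 mm across over the top 10 mm; grasp across the lid. Origin: centre of the underside, z up
- cup_yellow: white sample cup with a yellow screw lid (closed for good); 58 mm tall, tapered body at most 44 mm across, flat lid 50 mm across over the top 10 mm; grasp across the lid. Its foot stands stably on the other cup's lid. Origin: centre of the underside, z up
- vial_green: glass reagent vial with green band, white screw cap and green sticker dot on the cap; upright, body 22 mm across, 50 mm tall (round body to 44 mm, cap 20 mm across above it); grasp the body about 30 mm above its underside. Origin: centre of the underside, z up
- vial_orange: glass reagent vial with orange band, white screw cap and orange sticker dot on the cap; upright, body 22 mm across, 50 mm tall (round body to 44 mm, cap 20 mm across above it); grasp the body about 30 mm above its underside. Origin: centre of the underside, z up
- vial_purple: glass reagent vial with purple band, white screw cap and purple sticker dot on the cap; upright, body 22 mm across, 50 mm tall (round body to 44 mm, cap 20 mm across above it); grasp the body about 30 mm above its underside. Origin: centre of the underside, z up
- vial_blue: glass vial with a blue band and an open, uncapped neck, 22 mm across, 44 mm tall, standing in front of the black instrument case (fixed, closed body 0.15 m high, 0.39 m wide, between the loose things and the tray: carry things over it well clear); a bystander, not to be moved. Origin: centre of the underside
- wash_bottle: white 500 ml bottle, 70 mm across, 167 mm tall, the one nearer the front edge; a bystander, not to be moved. Origin: centre of the underside
Not all that is in view belongs to the job. Leave any grey look-alike of the cup_red alone. Leave any turquoise look-alike of the cup_yellow alone.

How it is judged:
At the end, for the whole second after the job is handed in: Red cup in the back middle compartment, vials in front of timer (green), cups (purple) and label roll (orange): upright on the floor, within 15 mm of the centre along each tray axis; yellow cup upright on the red, centred within 12 mm; timer and roll moved under 20 mm; all at rest (x of cup_red in the frame of tray between 0.0215 and 0.0515 m and y of cup_red in the frame of tray between -0.015 and 0.015 m and z of cup_red in the frame of tray between 0 and 0.008 m and angle between each of cup_red, cup_yellow, vial_green, vial_orange, vial_purple's own z axis and vertical below 0.1 rad and horizontal distance between cup_yellow and cup_red below 0.012 m and z of cup_yellow in the frame of tray between 0.058 and 0.066 m and z of vial_green in the frame of tray between 0 and 0.008 m and z of vial_orange in the frame of tray between 0 and 0.008 m and z of vial_purple in the frame of tray between 0 and 0.008 m and x of vial_purple in the frame of tray between -0.0515 and -0.0215 m and y of vial_purple in the frame of tray between -0.015 and 0.015 m and ((y of timer in the frame of tray above 0 m and x of vial_green in the frame of tray between -0.0515 and -0.0215 m and y of vial_green in the frame of tray between 0.057 and 0.087 m and x of vial_orange in the frame of tray between -0.0515 and -0.0215 m and y of vial_orange in the frame of tray between -0.087 and -0.057 m) or (y of timer in the frame of tray below 0 m and x of vial_green in the frame of tray between -0.0515 and -0.0215 m and y of vial_green in the frame of tray between -0.087 and -0.057 m and x of vial_orange in the frame of tray between -0.0515 and -0.0215 m and y of vial_orange in the frame of tray between 0.057 and 0.087 m)) and distance of each of timer, label_roll from where it was at the start of the episode below 0.02 m and linear speed of each of cup_red, cup_yellow, vial_green, vial_orange, vial_purple below 0.02 m/s); the robot touches nothing.
It fails at once if the open blue-banded vial was moved more than 30 mm (distance of vial_blue from where it was at the start of the episode above 0.03 m).
It fails at once if the wash bottle was moved more than 30 mm (distance of wash_bottle from where it was at the start of the episode above 0.03 m).
It fails at once if a cup or vial was tipped over (more than 34 degrees) (angle between any of cup_red, cup_yellow, vial_green, vial_orange, vial_purple, vial_blue, wash_bottle's own z axis and vertical above 0.6 rad).
It also fails if it takes over 134 s, if anything falls off the work surface, if the arm or the gripper's body presses on something with over 40 N, if the wrist force passes 120 N, or if a joint passes its speed limit or range.

## Working session

There is one attempt and no reset: what is moved stays moved. The work goes in short steps, Python scripts to look and compute and a shell command to move; the robot and the scene stay as the last step left them, time stands still between calls to the robot, and variables do not carry over. Pictures are saved under pics/ and viewed, and the job is handed in when it is done.

```bash
mkdir -p pics; ls; python3 - <<'E'
from station import arm
import cv2,numpy as np
o=arm.get_obs()
for k,v in o.items(): print(k,np.round(v,3))
for n in("top","side"):
    p,d=arm.camera(n); c=arm.get_calibration(n)
    cv2.imwrite(f"pics/{n}0.png",p[:,:,::-1]); np.savez(f"pics/{n}0.npz",p=p,d=d,K=c["K"],E=c["extrinsics"])
    print(n,np.round(c["K"],1).tolist(),np.round(c["extrinsics"],3).tolist())
E
```

```text
pics
time_s 0.0
q [ 1.192  0.351  1.652  0.     1.139 -0.085]
joint_velocities [ 0.001 -0.001 -0.001  0.001  0.001 -0.001]
tau [-0.0000e+00 -5.0610e+01 -2.9141e+01 -0.0000e+00  4.0000e-03  0.0000e+00]
eef_pos [0.159 0.526 0.404]
eef_rot [-0.991  1.335  0.99 ]
ft_force [-0.137 -0.532  0.119]
ft_torque [-0.032  0.022 -0.018]
opening 1.004
top [[470.6, 0.0, 276.3], [0.0, 470.6, 203.4], [0.0, 0.0, 1.0]] [[0.347, -0.896, 0.276, 0.132], [-0.938, -0.331, 0.106, -0.204], [-0.004, -0.295, -0.955, 1.395], [0.0, 0.0, 0.0, 1.0]]
side [[449.0, 0.0, 280.4], [0.0, 449.0, 208.8], [0.0, 0.0, 1.0]] [[0.949, 0.238, -0.208, 0.837], [0.316, -0.717, 0.622, -0.903], [-0.001, -0.656, -0.755, 1.083], [0.0, 0.0, 0.0, 1.0]]
```

View pics/top0.png

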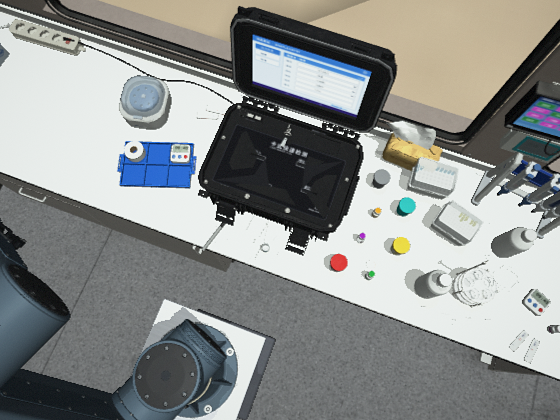

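View pics/side0.png

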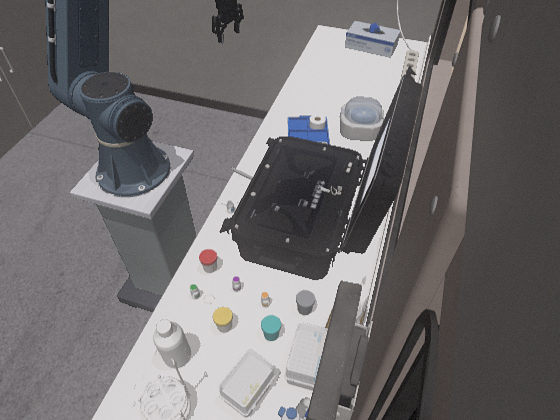

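The top view shows the tray at about (157,165), with the roll at (134,150) and the timer at (181,153). Red cup is at (339,262), yellow (401,245), grey (381,178), turquoise (406,206). The vials are green (370,275), purple (361,238) and orange (377,212), and there is a clear ring at (265,247), probably the blue vial. I'll enlarge this.

```bash
python3 - <<'E'
import cv2,numpy as np
p=cv2.imread("pics/top0.png")
a=cv2.resize(p[160:310,240:460],None,fx=3.6,fy=3.6,interpolation=cv2.INTER_CUBIC)
b=cv2.resize(p[125:205,100:220],None,fx=6,fy=6,interpolation=cv2.INTER_CUBIC)
cv2.imwrite("pics/cA.png",a);cv2.imwrite("pics/cB.png",b)
E
```

```text
(no output)
```

View pics/cA.png

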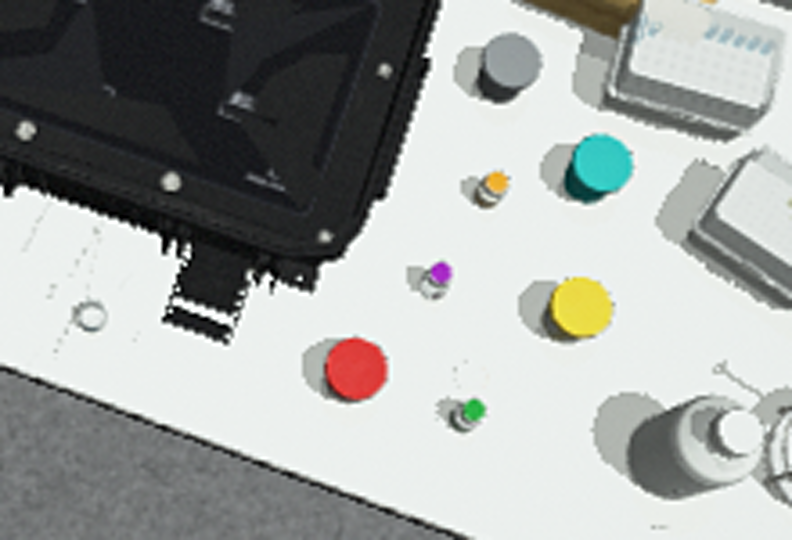

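View pics/cB.png

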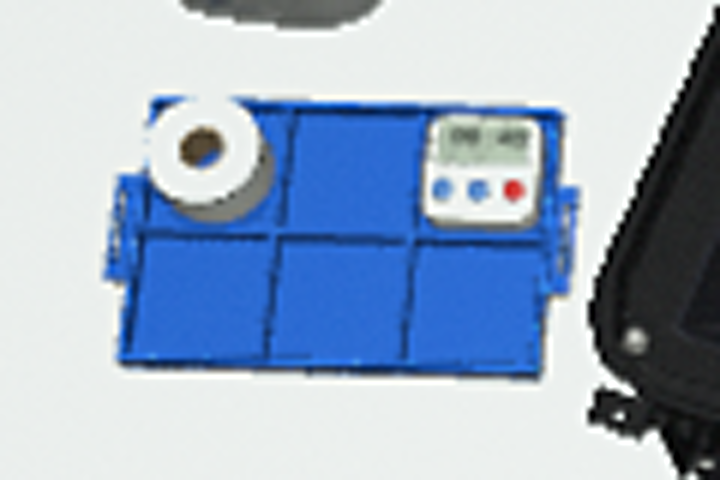

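Candidates: red cup (339,262) rather than the grey one (381,178), and yellow (401,245) rather than turquoise (406,206). The lid colours match the description. The roll is in the left compartment and the timer in the right, so green goes front right, orange front left and purple front middle. Next I'll measure.

```bash
cat > h.py <<'E'
import cv2,numpy as np
from scipy.spatial.transform import Rotation as R
def ray(K,E,uv,z):
    uv=np.atleast_2d(uv).astype(float)
    d=np.c_[(uv-[K[0,2],K[1,2]])/[K[0,0],K[1,1]],np.ones(len(uv))]@E[:3,:3].T
    t=(z-E[2,3])/d[:,2]
    return E[:3,3]+d*t[:,None]
H={'red':((0,8),.058),'yellow':((22,33),.058),'green':((50,75),.05),'orange':((9,20),.05),'purple':((135,160),.05)}
def blobs(p,name,amin=8):
    hsv=cv2.cvtColor(p,cv2.COLOR_RGB2HSV); (a,b),z=H[name]
    m=cv2.inRange(hsv,(a,130,90),(b,255,255))
    if name=='red': m|=cv2.inRange(hsv,(174,130,90),(180,255,255))
    n,l,s,c=cv2.connectedComponentsWithStats(m)
    return [(s[i,4],c[i]) for i in range(1,n) if s[i,4]>=amin],m
def delta(obs,dxyz_world):
    Rm=R.from_rotvec(obs['eef_rot']).as_matrix(); return Rm.T@np.asarray(dxyz_world)*1000
E
python3 - <<'E'
from h import *
for n in("top","side"):
    f=np.load(f"pics/{n}0.npz");p,d,K,E=[f[k] for k in("p","d","K","E")]
    for c in H:
        B,_=blobs(p,c)
        for a,u in B: print(n,c,a,np.round(u,1),np.round(ray(K,E,u,H[c][1])[0],4))
    hsv=cv2.cvtColor(p,cv2.COLOR_RGB2HSV); m=cv2.inRange(hsv,(105,150,60),(120,255,255))
    k,l,s,cc=cv2.connectedComponentsWithStats(m); 
    for i in np.argsort(-s[1:,4])[:3]+1: print(n,'blue',s[i])
    i=np.argsort(-s[1:,4])[0]+1
    if n=="top":
        m2=(l==i)
        v,u=np.nonzero(l[:] == i)
        q=ray(K,E,np.c_[u,v],.008)[:,:2].astype(np.float32)
        r=cv2.minAreaRect(q); print('rect',r)
E
```

```text
top red 226 [338.3 262. ] [ 0.4142 -0.2831  0.058 ]
top red 9 [540.1 309.7] [ 0.4814 -0.8494  0.058 ]
top yellow 221 [400.8 244.9] [ 0.5243 -0.4372  0.058 ]
top green 17 [540.7 103.4] [ 1.1256 -0.7312  0.05  ]
top green 20 [550.8 106. ] [ 1.1272 -0.7629  0.05  ]
top green 18 [554.5 113.9] [ 1.1036 -0.7792  0.05  ]
top green 16 [525.4 118.1] [ 1.057  -0.6958  0.05  ]
top green 16 [534.6 120.7] [ 1.0581 -0.7247  0.05  ]
top green 21 [371.2 273.4] [ 0.4174 -0.3821  0.05  ]
top orange 14 [377.7 209.9] [ 0.6052 -0.3451  0.05  ]
top purple 56 [540.4 109.9] [ 1.1023 -0.7348  0.05  ]
top purple 9 [558.2 108.9] [ 1.1253 -0.7871  0.05  ]
top purple 36 [535.6 114.7] [ 1.0802 -0.7235  0.05  ]
top purple 22 [549.7 118.7] [ 1.0814 -0.7681  0.05  ]
top purple 11 [558.  121.5] [ 1.0809 -0.7944  0.05  ]
top purple 45 [547.8 124.4] [ 1.0596 -0.7664  0.05  ]
top purple 21 [362. 235.] [ 0.5159 -0.324   0.05  ]
top blue [ 118  142   78   45 2398]
top blue [252  34 120  42 597]
top blue [305  59  60  22 169]
rect ((0.5241379141807556, 0.3520667552947998), (0.14992859959602356, 0.24280206859111786), 20.21180534362793)
side red 53 [206.  254.4] [ 0.4115 -0.2836  0.058 ]
side orange 19 [264.4 294.4] [ 0.6065 -0.3468  0.05  ]
side blue [288 128   2   8   9]
side blue [288 122   1   5   5]
side blue [372  27   2   2   3]
```

```bash
python3 - <<'E'
from h import *
from station import arm
o=arm.get_obs(); print(np.round(R.from_rotvec(o['eef_rot']).as_matrix(),3))
p,d=arm.camera("wrist");c=arm.get_calibration("wrist")
cv2.imwrite("pics/w0.png",p[:,:,::-1]);np.savez("pics/w0.npz",p=p,d=d,K=c["K"],E=c["extrinsics"])
E=c["extrinsics"];T=np.eye(4);T[:3,:3]=R.from_rotvec(o['eef_rot']).as_matrix();T[:3,3]=o['eef_pos']
print(np.round(np.linalg.inv(T)@E,3).tolist(),np.round(c["K"],1).tolist())
E
```

```text
[[-0.    -0.957  0.29 ]
 [-0.001  0.29   0.957]
 [-1.     0.    -0.001]]
[[0.001, -0.287, 0.958, 0.031], [0.001, -0.958, -0.287, 0.074], [1.0, 0.001, -0.0, -0.001], [0.0, 0.0, 0.0, 1.0]] [[291.4, 0.0, 278.6], [0.0, 291.4, 215.8], [0.0, 0.0, 1.0]]
```

View pics/w0.png

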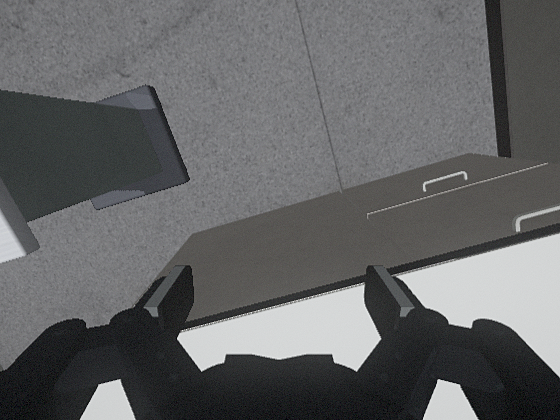

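```bash
python3 -m jog '[{"grip":45,"offset":[0,-170,-50],"yaw":-18},{"grip":45,"offset":[-40,-333,-98],"yaw":-37},{"grip":45,"offset":[-40,-333,-98],"yaw":-37},{"grip":45,"offset":[-40,-333,-98],"yaw":-37},{"grip":45,"offset":[-40,-333,-98],"yaw":-37},{"grip":45,"offset":[-40,-333,-98],"yaw":-37},{"grip":45,"offset":[-40,-333,-98],"yaw":-37},{"grip":45,"offset":[-40,-333,-98],"yaw":-37},{"grip":45,"offset":[-40,-333,-98],"yaw":-37},{"grip":45,"offset":[-40,-333,-98],"yaw":-37},{"grip":45,"offset":[-40,-333,-98],"yaw":-37}]' 30
cat > snap.py <<'E'
import sys
from h import *
from station import arm
n,cam=sys.argv[1],(sys.argv[2] if len(sys.argv)>2 else "wrist")
o=arm.get_obs();c=arm.get_calibration(cam);p,d=arm.camera(cam)
cv2.imwrite(f"pics/{n}.png",p[:,:,::-1]);np.savez(f"pics/{n}.npz",p=p,d=d,K=c["K"],E=c["extrinsics"],pos=o['eef_pos'],rot=o['eef_rot'])
print(o['time_s'],np.round(o['eef_pos'],4),'q',np.round(o['q'],2),'open',o['opening']);print(np.round(R.from_rotvec(o['eef_rot']).as_matrix(),3))
E
python3 snap.py w1
```

```text
time_s: 1.25
eef_pos: [0.4487, 0.3368, 0.4441]
eef_rot: [-1.464, 1.022, 1.465]
ft_force: [0.1, -1.0, -1.3]
opening: 0.53
1.25 [0.4487 0.3368 0.4441] q [ 0.56  0.33  1.57 -0.    1.23 -1.36] open 0.5295111654979743
[[-0.001 -0.938 -0.346]
 [-0.001 -0.346  0.938]
 [-1.     0.001 -0.001]]
```

View pics/w1.png

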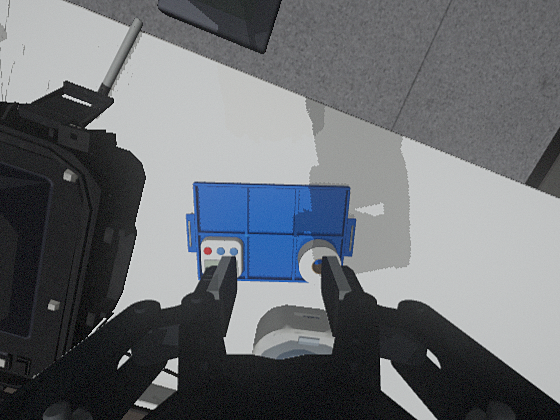

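```bash
python3 - <<'E'
from h import *
f=np.load("pics/w1.npz");p,d,K,E=[f[k] for k in("p","d","K","E")]
hsv=cv2.cvtColor(p,cv2.COLOR_RGB2HSV); m=cv2.inRange(hsv,(103,130,50),(122,255,255))
k,l,s,cc=cv2.connectedComponentsWithStats(m); i=np.argmax(s[1:,4])+1; print(s[i])
b=(l==i)
# front edge: first blue row per column
us=np.arange(198,348); vs=np.array([np.nonzero(b[:,u])[0].min() for u in us])
q=ray(K,E,np.c_[us,vs],.012)[:,:2]
vx,vy,x0,y0=cv2.fitLine(q.astype(np.float32),cv2.DIST_HUBER,0,.01,.01).ravel(); print('front edge yaw',np.arctan2(-vx,vy) if vy>0 else np.arctan2(vx,-vy))
th=np.arctan2(-vx,vy) if vy>0 else np.arctan2(vx,-vy)
ex=np.array([np.cos(th),np.sin(th)]);ey=np.array([-ex[1],ex[0]])
fx=np.median(q@ex); 
sx=[]
for v in range(190,208):
    u=np.nonzero(b[v])[0]; qq=ray(K,E,np.array([[u.min(),v],[u.max(),v]]),.012)[:,:2]@ey; sx.append(qq)
sx=np.median(sx,0); print('width',abs(sx[0]-sx[1]))
c=ex*(fx+.075)+ey*sx.mean(); print('centre',c,th)
v,u=np.nonzero(b);Q=ray(K,E,np.c_[u,v],.012)[:,:2]; print('extent x',(Q@ex).min()-fx,(Q@ex).max()-fx, 'y',(Q@ey).min()-c@ey,(Q@ey).max()-c@ey)
for n,a in dict(timer=(.0365,-.072),roll=(.0365,.072),back=(.0365,0),green=(-.0365,-.072),purple=(-.0365,0),orange=(-.0365,.072)).items(): 
    w=c+ex*a[0]+ey*a[1]
    t=np.linalg.inv(E)@np.r_[w,.004,1];uv=K@t[:3];print(n,np.round(w,4),np.round(uv[:2]/uv[2]))
f=np.load("pics/top0.npz")
print('wash base px ray z=0', ray(f['K'],f['E'],[(440,268)],.167), ray(f['K'],f['E'],[(265,247)],.044))
E
```

```text
[  186   182   170   100 11386]
front edge yaw 0.32567006
width 0.21776573997695028
centre [0.52329259 0.3512526 ] 0.32567006
extent x -0.0012848292192572108 0.14961635057920353 y -0.12208243663317653 0.1221028815767399
timer [0.5809 0.2947] [223. 255.]
roll [0.5348 0.4311] [317. 257.]
back [0.5579 0.3629] [270. 256.]
green [0.5117 0.2714] [222. 209.]
purple [0.4887 0.3396] [271. 210.]
orange [0.4657 0.4078] [321. 211.]
wash base px ray z=0 [[ 0.46841503 -0.53116316  0.167     ]] [[ 0.38512851 -0.06951937  0.044     ]]
```

```bash
python3 -m jog '[{"grip":45,"offset":[0,20,-48],"yaw":4},{"grip":45,"offset":[0,259,-615],"yaw":37},{"grip":45,"offset":[0,259,-615],"yaw":37},{"grip":45,"offset":[0,259,-615],"yaw":37},{"grip":45,"offset":[0,259,-615],"yaw":37},{"grip":45,"offset":[0,259,-615],"yaw":37},{"grip":45,"offset":[0,259,-615],"yaw":37},{"grip":45,"offset":[0,259,-615],"yaw":37},{"grip":45,"offset":[0,259,-615],"yaw":37},{"grip":45,"offset":[0,259,-615],"yaw":37},{"grip":45,"offset":[0,259,-615],"yaw":37},{"grip":45,"offset":[0,259,-615],"yaw":37},{"grip":45,"offset":[0,259,-615],"yaw":37},{"grip":45,"offset":[0,259,-615],"yaw":37},{"grip":45,"offset":[0,259,-615],"yaw":37},{"grip":45,"offset":[0,259,-615],"yaw":37},{"grip":45,"offset":[0,259,-615],"yaw":37}]'
python3 snap.py w2
cat > meas.py <<'E'
import sys
from h import *
f=np.load(f"pics/{sys.argv[1]}.npz");p,d,K,E=[f[k] for k in("p","d","K","E")]
Rm=R.from_rotvec(f['rot']).as_matrix()
for c in H:
    for a,u in blobs(p,c,25)[0]:
        w=ray(K,E,u,H[c][1])[0]; dz=d[int(u[1]),int(u[0])]
        cc=np.r_[((u-[K[0,2],K[1,2]])/[K[0,0],K[1,1]]),1]*dz; wd=E[:3,:3]@cc+E[:3,3]
        print(c,a,np.round(u),'xy',np.round(w[:2],4),'depth pt',np.round(wd,3),'tool d(mm)',np.round(Rm.T@(np.r_[w[:2],0.2]-f['pos'])*1000))
E
python3 meas.py w2
```

```text
time_s: 3.0
eef_pos: [0.4189, -0.3282, 0.4449]
eef_rot: [-0.993, 1.334, 0.993]
ft_force: [-0.7, 0.3, -0.0]
opening: 0.522
3.0 [ 0.4189 -0.3282  0.4449] q [-0.75  0.28  1.65 -0.    1.21 -2.03] open 0.522288671121473
[[-0.001 -0.958  0.287]
 [-0.001  0.287  0.958]
 [-1.     0.001 -0.001]]
red 1173 [313. 177.] xy [ 0.4138 -0.2841] depth pt [ 0.414 -0.284  0.058] tool d(mm) [245.  17.  41.]
yellow 110 [239. 287.] xy [ 0.532  -0.4202] depth pt [ 0.532 -0.42   0.058] tool d(mm) [ 245. -135.  -56.]
green 111 [238. 201.] xy [ 0.4176 -0.3831] depth pt [ 0.418 -0.383  0.05 ] tool d(mm) [245. -15. -53.]
orange 83 [304. 314.] xy [ 0.6047 -0.3457] depth pt [ 0.605 -0.346  0.05 ] tool d(mm) [ 245. -183.   37.]
purple 93 [302. 256.] xy [ 0.5154 -0.325 ] depth pt [ 0.515 -0.325  0.05 ] tool d(mm) [245. -92.  31.]
```

View pics/w2.png

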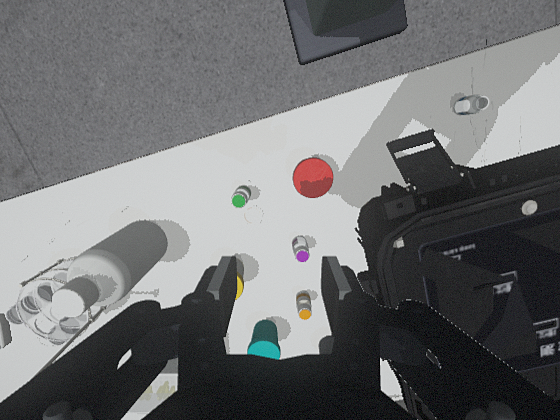

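```bash
python3 - <<'E'
from h import *
f=np.load("pics/top0.npz")
print(ray(f['K'],f['E'],[(336,229),(351,213),(362,160)],.15))
E
python3 -m jog '[{"grip":45,"offset":[0,-10,-35],"yaw":0},{"grip":45,"offset":[10,-15,-53],"yaw":0},{"grip":45,"offset":[60,-15,-53],"yaw":0},{"grip":45,"offset":[110,-15,-53],"yaw":0},{"grip":45,"offset":[160,-15,-53],"yaw":0},{"grip":45,"offset":[200,-15,-53],"yaw":0},{"grip":45,"offset":[235,-15,-53],"yaw":0},{"grip":45,"offset":[258,-15,-53],"yaw":0},{"grip":45,"offset":[258,-15,-53],"yaw":0},{"grip":45,"offset":[258,-15,-53],"yaw":0},{"grip":5,"offset":[258,-15,-53],"yaw":0},{"grip":5,"offset":[258,-15,-53],"yaw":0},{"grip":5,"offset":[258,-15,-53],"yaw":0},{"grip":5,"offset":[258,-15,-53],"yaw":0},{"grip":5,"offset":[258,-15,-53],"yaw":0}]' 30; python3 snap.py g1
```

```text
[[ 0.47884472 -0.24375902  0.15      ]
 [ 0.53618499 -0.26830497  0.15      ]
 [ 0.69681765 -0.25006902  0.15      ]]
time_s: 4.55
eef_pos: [0.4184, -0.3837, 0.1888]
eef_rot: [-0.995, 1.333, 0.99]
ft_force: [0.2, 1.9, 8.2]
opening: 0.25
4.55 [ 0.4184 -0.3837  0.1888] q [-0.82  0.68  1.74 -0.    0.72 -2.1 ] open 0.2504546881366268
[[ 0.001 -0.958  0.287]
 [-0.003  0.287  0.958]
 [-1.    -0.002 -0.002]]
```

View pics/g1.png

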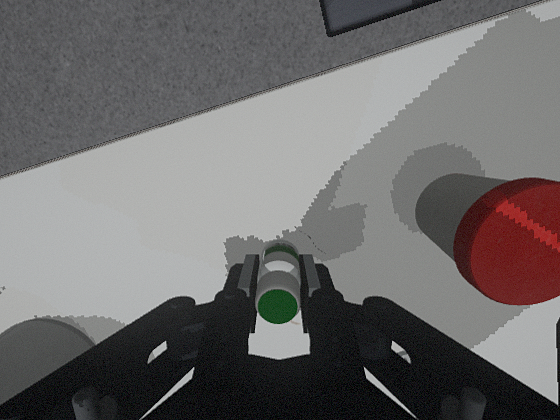

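```bash
python3 -m jog '[{"grip":5,"offset":[-15,0,0],"yaw":0},{"grip":5,"offset":[-50,0,0],"yaw":0},{"grip":5,"offset":[-95,0,0],"yaw":0},{"grip":5,"offset":[-140,2,8],"yaw":0},{"grip":5,"offset":[-180,5,30],"yaw":0},{"grip":5,"offset":[-210,11,65],"yaw":-2},{"grip":5,"offset":[-235,17,105],"yaw":-5},{"grip":5,"offset":[-240,23,150],"yaw":-9},{"grip":5,"offset":[-240,30,198],"yaw":-13},{"grip":5,"offset":[-240,37,246],"yaw":-17},{"grip":5,"offset":[-240,45,294],"yaw":-21},{"grip":5,"offset":[-240,53,342],"yaw":-25},{"grip":5,"offset":[-240,60,390],"yaw":-29},{"grip":5,"offset":[-240,67,438],"yaw":-33},{"grip":5,"offset":[-240,75,486],"yaw":-36},{"grip":5,"offset":[-240,82,534],"yaw":-39},{"grip":5,"offset":[-240,89,580],"yaw":-39},{"grip":5,"offset":[-240,94,615],"yaw":-39},{"grip":5,"offset":[-240,98,642],"yaw":-39},{"grip":5,"offset":[-240,99,654],"yaw":-39}]' 30; python3 snap.py g2
```

```text
time_s: 6.6
eef_pos: [0.5101, 0.2737, 0.4286]
eef_rot: [-1.495, 0.998, 1.489]
ft_force: [-0.3, 0.1, -0.0]
opening: 0.247
6.6 [0.5101 0.2737 0.4286] q [ 0.41  0.38  1.55 -0.    1.21 -1.55] open 0.24677169878308441
[[ 0.003 -0.924 -0.382]
 [-0.002 -0.382  0.924]
 [-1.    -0.002 -0.003]]
```

View pics/g2.png

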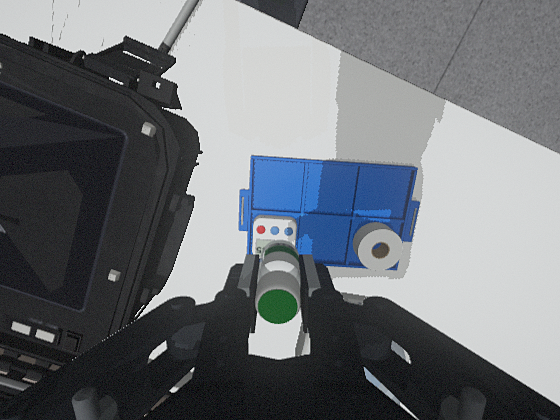

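```bash
python3 - <<'E'
from h import *
f=np.load("pics/top0.npz");g=np.load("pics/g2.npz")
P=np.r_[ray(f['K'],f['E'],[(199,185),(204,160),(213,206)],.15),ray(g['K'],g['E'],[(197,160),(193,205),(170,255),(180,95)],.15)]
th=.326;ex=np.array([np.cos(th),np.sin(th)]);ey=np.array([-ex[1],ex[0]])
for w in P: print(np.round(w,3),'dist from green target along -y tray',np.round((w[:2]-[.5117,.2714])@np.c_[ex,ey],3))
# depth points with z in .1-.2 near tray
d=g['d'];v,u=np.mgrid[0:420:2,0:230:2];dd=d[v,u].ravel();K,E=g['K'],g['E']
c=np.c_[(u.ravel()-K[0,2])/K[0,0],(v.ravel()-K[1,2])/K[1,1],np.ones(dd.size)]*dd[:,None];W=c@E[:3,:3].T+E[:3,3]
ok=(dd>.05)&(W[:,2]>.05)&(W[:,2]<.25);W=W[ok];r=(W[:,:2]-[.5117,.2714])@np.c_[ex,ey]
n=np.abs(r[:,0])<.08; i=np.argsort(-r[n,1])[:400:40]; print(np.round(np.c_[r[n][i],W[n][i,2]],3))
E
```

```text
[0.467 0.156 0.15 ] dist from green target along -y tray [-0.08  -0.095]
[0.541 0.173 0.15 ] dist from green target along -y tray [-0.004 -0.103]
[0.423 0.096 0.15 ] dist from green target along -y tray [-0.14  -0.138]
[0.492 0.191 0.15 ] dist from green target along -y tray [-0.045 -0.07 ]
[0.53 0.2  0.15] dist from green target along -y tray [-0.005 -0.074]
[0.584 0.195 0.15 ] dist from green target along -y tray [ 0.044 -0.096]
[0.448 0.163 0.15 ] dist from green target along -y tray [-0.095 -0.082]
[[-0.051 -0.087  0.144]
 [-0.039 -0.09   0.138]
 [-0.058 -0.091  0.147]
 [-0.054 -0.093  0.147]
 [-0.074 -0.094  0.146]
 [-0.048 -0.095  0.146]
 [ 0.012 -0.096  0.067]
 [-0.048 -0.097  0.149]
 [-0.038 -0.098  0.101]
 [-0.051 -0.099  0.103]]
```

```bash
python3 -m jog '[{"grip":5,"offset":[20,-1,-2],"yaw":1},{"grip":5,"offset":[65,-1,-2],"yaw":2},{"grip":5,"offset":[110,-1,-2],"yaw":3},{"grip":5,"offset":[155,-1,-2],"yaw":3},{"grip":5,"offset":[190,-1,-2],"yaw":3},{"grip":5,"offset":[212,-1,-2],"yaw":3},{"grip":5,"offset":[224,-1,-2],"yaw":3},{"grip":5,"offset":[231,-1,-2],"yaw":3},{"grip":5,"offset":[235,-1,-2],"yaw":3},{"grip":5,"offset":[235,-1,-2],"yaw":3},{"grip":5,"offset":[235,-1,-2],"yaw":3},{"grip":5,"offset":[235,-1,-2],"yaw":3}]' 30; python3 snap.py g3
```

```text
time_s: 7.85
eef_pos: [0.5128, 0.2721, 0.1941]
eef_rot: [-1.458, 1.028, 1.451]
ft_force: [0.0, -0.1, 0.7]
opening: 0.248
7.85 [0.5128 0.2721 0.1941] q [ 0.41  0.69  1.7  -0.    0.75 -1.5 ] open 0.2482067047008672
[[ 0.004 -0.943 -0.333]
 [-0.001 -0.333  0.943]
 [-1.    -0.003 -0.002]]
```

View pics/g3.png

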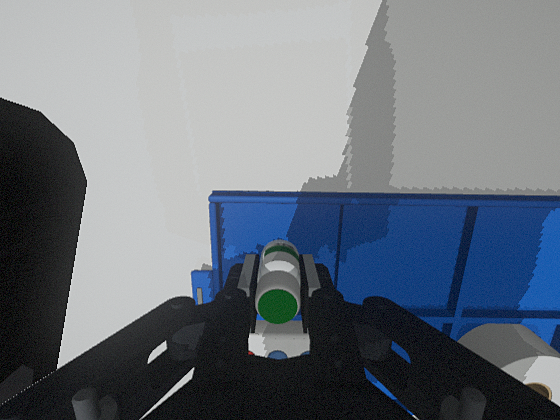

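```bash
python3 -m jog '[{"grip":5,"offset":[1,0,0],"yaw":0},{"grip":5,"offset":[1,0,0],"yaw":0},{"grip":38,"offset":[1,0,0],"yaw":0},{"grip":38,"offset":[1,0,0],"yaw":0},{"grip":38,"offset":[1,0,0],"yaw":0},{"grip":38,"offset":[1,0,0],"yaw":0},{"grip":38,"offset":[-20,0,0],"yaw":0},{"grip":38,"offset":[-60,0,0],"yaw":0},{"grip":38,"offset":[-108,0,0],"yaw":0},{"grip":38,"offset":[-156,0,0],"yaw":0},{"grip":38,"offset":[-204,0,0],"yaw":0},{"grip":38,"offset":[-240,0,0],"yaw":0},{"grip":38,"offset":[-250,0,0],"yaw":0},{"grip":38,"offset":[-250,0,0],"yaw":0}]' 30; python3 snap.py g4;python3 meas.py g4
cat > go.py <<'E'
import sys
from h import *
from station import arm
o=arm.get_obs();x,y,yawjaw=map(float,sys.argv[1:4])
Rm=R.from_rotvec(o['eef_rot']).as_matrix();p=o['eef_pos']
d=Rm.T@np.r_[x-p[0],y-p[1],0]*1000
a=np.degrees(np.arctan2(Rm[1,2],Rm[0,2]))
print('tcp',np.round(p,4),'dy dz',np.round(d[1:],1),'jaw angle',round(a,1),'yaw cmd',round(a-yawjaw,1),'tiltcomp per 100mm down: world',np.round(Rm[:2,0]*100,1))
E
python3 go.py .5154 -.325 70
```

```text
time_s: 9.3
eef_pos: [0.5119, 0.2724, 0.4453]
eef_rot: [-1.458, 1.025, 1.45]
ft_force: [-0.4, -0.0, -0.4]
opening: 0.441
9.3 [0.5119 0.2724 0.4453] q [ 0.41  0.37  1.52 -0.    1.24 -1.5 ] open 0.44104634447180263
[[ 0.006 -0.943 -0.333]
 [-0.    -0.333  0.943]
 [-1.    -0.006 -0.002]]
red 42 [265. 224.] xy [0.5615 0.27  ] depth pt [0.574 0.272 0.022] tool d(mm) [246. -45. -18.]
green 117 [278. 189.] xy [0.5129 0.2716] depth pt [0.512 0.271 0.054] tool d(mm) [245.   1.  -1.]
tcp [0.5118 0.2724 0.4434] dy dz [ 195.6 -564.5] jaw angle 109.5 yaw cmd 39.5 tiltcomp per 100mm down: world [ 0.3 -0.1]
```

View pics/g4.png

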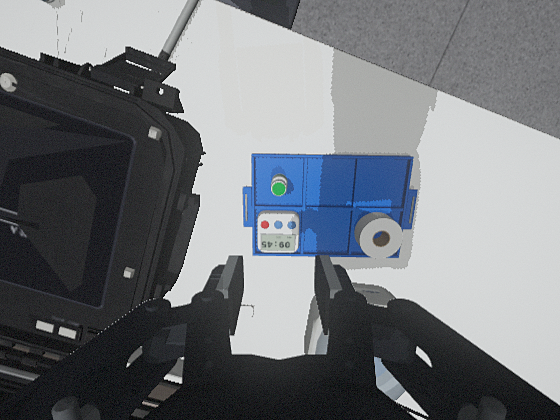

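```bash
python3 - <<'E'
from h import *
for nm in("top0","side0","w2"):
    g=np.load(f"pics/{nm}.npz");d=g['d'];v,u=np.mgrid[0:420,0:560];dd=d.ravel();K,E=g['K'],g['E']
    c=np.c_[(u.ravel()-K[0,2])/K[0,0],(v.ravel()-K[1,2])/K[1,1],np.ones(dd.size)]*dd[:,None];W=c@E[:3,:3].T+E[:3,3]
    ok=(dd>.25)&(W[:,2]>.06)&(W[:,2]<.25);W=W[ok]
    for n,q in dict(purple=(.5154,-.325),orange=(.6047,-.3457),red=(.414,-.284)).items():
        r=np.hypot(*(W[:,:2]-q).T); i=np.argsort(r)[:60:12]; print(nm,n,[(round(float(r[k]),3),np.round(W[k],3).tolist()) for k in i])
E
```

```text
top0 purple [(0.071, [0.547, -0.261, 0.095]), (0.075, [0.552, -0.259, 0.097]), (0.077, [0.551, -0.257, 0.098]), (0.079, [0.505, -0.247, 0.146]), (0.08, [0.499, -0.246, 0.144])]
top0 orange [(0.064, [0.63, -0.404, 0.06]), (0.083, [0.606, -0.262, 0.066]), (0.086, [0.689, -0.331, 0.063]), (0.088, [0.579, -0.262, 0.066]), (0.089, [0.591, -0.258, 0.066])]
top0 red [(0.001, [0.414, -0.285, 0.062]), (0.017, [0.405, -0.27, 0.064]), (0.024, [0.391, -0.287, 0.061]), (0.067, [0.451, -0.228, 0.144]), (0.072, [0.457, -0.226, 0.141])]
side0 purple [(0.071, [0.514, -0.254, 0.152]), (0.072, [0.55, -0.262, 0.088]), (0.073, [0.524, -0.253, 0.141]), (0.074, [0.51, -0.251, 0.147]), (0.074, [0.532, -0.252, 0.131])]
side0 orange [(0.072, [0.63, -0.413, 0.061]), (0.083, [0.602, -0.263, 0.071]), (0.084, [0.593, -0.262, 0.066]), (0.086, [0.621, -0.262, 0.069]), (0.087, [0.633, -0.263, 0.067])]
side0 red [(0.002, [0.412, -0.284, 0.061]), (0.01, [0.411, -0.275, 0.063]), (0.015, [0.41, -0.299, 0.06]), (0.021, [0.396, -0.296, 0.06]), (0.064, [0.444, -0.228, 0.136])]
w2 purple [(0.07, [0.546, -0.262, 0.098]), (0.072, [0.547, -0.26, 0.097]), (0.073, [0.546, -0.259, 0.084]), (0.073, [0.545, -0.258, 0.081]), (0.073, [0.512, -0.252, 0.137])]
w2 orange [(0.091, [0.58, -0.258, 0.068]), (0.093, [0.576, -0.257, 0.068]), (0.094, [0.576, -0.256, 0.068]), (0.095, [0.567, -0.258, 0.068]), (0.096, [0.574, -0.254, 0.069])]
w2 red [(0.011, [0.425, -0.281, 0.06]), (0.061, [0.441, -0.229, 0.135]), (0.062, [0.446, -0.231, 0.14]), (0.063, [0.444, -0.229, 0.141]), (0.063, [0.445, -0.229, 0.14])]
```

```bash
python3 -m jog '[{"grip":45,"offset":[0,5,-14],"yaw":1},{"grip":45,"offset":[0,20,-58],"yaw":5},{"grip":45,"offset":[0,36,-105],"yaw":8},{"grip":45,"offset":[0,52,-150],"yaw":12},{"grip":45,"offset":[0,68,-196],"yaw":16},{"grip":45,"offset":[0,84,-242],"yaw":20},{"grip":45,"offset":[0,100,-288],"yaw":24},{"grip":45,"offset":[0,116,-334],"yaw":28},{"grip":45,"offset":[0,132,-380],"yaw":32},{"grip":45,"offset":[0,148,-426],"yaw":36},{"grip":45,"offset":[0,164,-472],"yaw":39},{"grip":45,"offset":[0,180,-518],"yaw":39},{"grip":45,"offset":[0,192,-552],"yaw":39},{"grip":45,"offset":[0,196,-565],"yaw":39},{"grip":45,"offset":[0,196,-565],"yaw":39}]' 30; python3 go.py .5154 -.325 70; python3 snap.py p1; python3 meas.py p1
```

```text
time_s: 10.85
eef_pos: [0.5144, -0.3272, 0.4425]
eef_rot: [-0.953, 1.351, 0.952]
ft_force: [-0.6, 0.5, -0.5]
opening: 0.531
tcp [ 0.5144 -0.3272  0.4425] dy dz [-0.2  2.4] jaw angle 70.3 yaw cmd 0.3 tiltcomp per 100mm down: world [0.1 0. ]
10.85 [ 0.5144 -0.3272  0.4425] q [-0.64  0.43  1.44  0.    1.27 -1.87] open 0.5307214864729712
[[ 0.001 -0.941  0.337]
 [ 0.     0.337  0.941]
 [-1.    -0.001  0.001]]
red 1550 [285.  97.] xy [ 0.4151 -0.2845] depth pt [ 0.415 -0.285  0.058] tool d(mm) [242. 108.   7.]
yellow 1064 [201. 227.] xy [ 0.5254 -0.438 ] depth pt [ 0.525 -0.438  0.059] tool d(mm) [ 242.  -47. -101.]
purple 119 [281. 190.] xy [ 0.5155 -0.325 ] depth pt [ 0.516 -0.325  0.05 ] tool d(mm) [242.  -0.   2.]
```

View pics/p1.png

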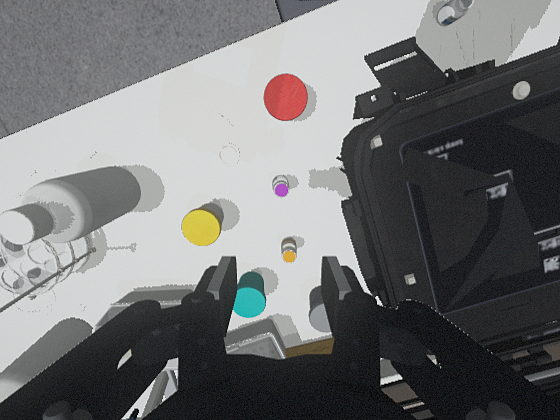

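```bash
python3 -m jog '[{"grip":45,"offset":[20,0,2],"yaw":0},{"grip":45,"offset":[65,0,2],"yaw":0},{"grip":45,"offset":[112,0,2],"yaw":0},{"grip":45,"offset":[160,0,2],"yaw":0},{"grip":45,"offset":[205,0,2],"yaw":0},{"grip":45,"offset":[235,0,2],"yaw":0},{"grip":45,"offset":[250,0,2],"yaw":0},{"grip":45,"offset":[255,0,2],"yaw":0},{"grip":45,"offset":[255,0,2],"yaw":0},{"grip":5,"offset":[255,0,2],"yaw":0},{"grip":5,"offset":[255,0,2],"yaw":0},{"grip":5,"offset":[255,0,2],"yaw":0},{"grip":5,"offset":[255,0,2],"yaw":0},{"grip":5,"offset":[255,0,2],"yaw":0},{"grip":5,"offset":[255,0,2],"yaw":0}]' 30; python3 go.py .4887 .3396 108.7; python3 snap.py p2
```

```text
time_s: 12.4
eef_pos: [0.5162, -0.3241, 0.1896]
eef_rot: [-0.955, 1.35, 0.95]
ft_force: [-0.9, 1.4, 7.2]
opening: 0.242
tcp [ 0.5162 -0.3241  0.1896] dy dz [248.9 615.9] jaw angle 70.4 yaw cmd -38.3 tiltcomp per 100mm down: world [ 0.4 -0.1]
12.4 [ 0.5162 -0.3241  0.1896] q [-0.64  0.74  1.62  0.    0.78 -1.87] open 0.24181403415786018
[[ 0.004 -0.942  0.336]
 [-0.001  0.336  0.942]
 [-1.    -0.004  0.   ]]
```

View pics/p2.png

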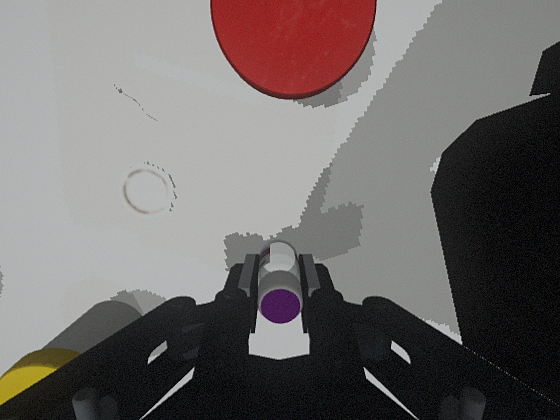

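```bash
python3 -m jog '[{"grip":5,"offset":[-15,0,0],"yaw":0},{"grip":5,"offset":[-50,0,0],"yaw":0},{"grip":5,"offset":[-95,0,0],"yaw":0},{"grip":5,"offset":[-140,0,0],"yaw":0},{"grip":5,"offset":[-185,5,14],"yaw":0},{"grip":5,"offset":[-220,18,45],"yaw":-2},{"grip":5,"offset":[-240,34,85],"yaw":-5},{"grip":5,"offset":[-242,52,128],"yaw":-9},{"grip":5,"offset":[-242,69,171],"yaw":-13},{"grip":5,"offset":[-242,87,215],"yaw":-17},{"grip":5,"offset":[-242,105,259],"yaw":-21},{"grip":5,"offset":[-242,122,303],"yaw":-25},{"grip":5,"offset":[-242,140,347],"yaw":-29},{"grip":5,"offset":[-242,158,391],"yaw":-33},{"grip":5,"offset":[-242,176,435],"yaw":-36},{"grip":5,"offset":[-242,194,479],"yaw":-38},{"grip":5,"offset":[-242,212,523],"yaw":-38},{"grip":5,"offset":[-242,228,565],"yaw":-38},{"grip":5,"offset":[-242,241,597],"yaw":-38},{"grip":5,"offset":[-242,248,614],"yaw":-38}]' 30; python3 go.py .4887 .3396 108.7
```

```text
time_s: 14.45
eef_pos: [0.4871, 0.34, 0.4321]
eef_rot: [-1.446, 1.036, 1.439]
ft_force: [0.1, -1.1, -0.7]
opening: 0.246
tcp [0.4871 0.34   0.4321] dy dz [-1.4 -0.9] jaw angle 108.5 yaw cmd -0.2 tiltcomp per 100mm down: world [ 0.5 -0. ]
```

```bash
python3 -m jog '[{"grip":5,"offset":[20,0,-1],"yaw":0},{"grip":5,"offset":[65,0,-1],"yaw":0},{"grip":5,"offset":[110,0,-1],"yaw":0},{"grip":5,"offset":[155,0,-1],"yaw":0},{"grip":5,"offset":[190,0,-1],"yaw":0},{"grip":5,"offset":[214,0,-1],"yaw":0},{"grip":5,"offset":[226,0,-1],"yaw":0},{"grip":5,"offset":[234,0,-1],"yaw":0},{"grip":5,"offset":[238,0,-1],"yaw":0},{"grip":5,"offset":[238,0,-1],"yaw":0},{"grip":5,"offset":[238,0,-1],"yaw":0},{"grip":5,"offset":[238,0,-1],"yaw":0}]' 30;  python3 go.py .4887 .3396 108.7
```

```text
time_s: 15.65
eef_pos: [0.4888, 0.3392, 0.195]
eef_rot: [-1.446, 1.035, 1.438]
ft_force: [-0.3, -0.1, -0.5]
opening: 0.241
tcp [0.4888 0.3392 0.195 ] dy dz [-0.   0.5] jaw angle 108.5 yaw cmd -0.2 tiltcomp per 100mm down: world [0.6 0.1]
```

```bash
python3 -m jog '[{"grip":5,"offset":[1,0,0],"yaw":0},{"grip":5,"offset":[1,0,0],"yaw":0},{"grip":38,"offset":[1,0,0],"yaw":0},{"grip":38,"offset":[1,0,0],"yaw":0},{"grip":38,"offset":[1,0,0],"yaw":0},{"grip":38,"offset":[1,0,0],"yaw":0},{"grip":38,"offset":[-20,0,0],"yaw":0},{"grip":38,"offset":[-60,0,0],"yaw":0},{"grip":38,"offset":[-108,0,0],"yaw":0},{"grip":38,"offset":[-156,0,0],"yaw":0},{"grip":38,"offset":[-204,0,0],"yaw":0},{"grip":38,"offset":[-240,0,0],"yaw":0},{"grip":38,"offset":[-250,0,0],"yaw":0},{"grip":38,"offset":[-250,0,0],"yaw":0}]' 30; python3 snap.py p3;python3 meas.py p3;python3 go.py .605 -.3457 70
```

```text
time_s: 17.05
eef_pos: [0.4873, 0.339, 0.4463]
eef_rot: [-1.446, 1.032, 1.436]
ft_force: [-0.3, -0.5, -1.6]
opening: 0.445
17.05 [0.4873 0.339  0.4463] q [ 0.53  0.39  1.49 -0.    1.26 -1.36] open 0.4453124676480866
[[ 0.008 -0.948 -0.317]
 [ 0.002 -0.317  0.948]
 [-1.    -0.008 -0.001]]
red 44 [215. 225.] xy [0.5592 0.2764] depth pt [0.573 0.272 0.022] tool d(mm) [247. -46. -82.]
green 122 [222. 189.] xy [0.5133 0.2706] depth pt [0.512 0.271 0.055] tool d(mm) [246.  -1. -73.]
purple 123 [279. 189.] xy [0.4892 0.3397] depth pt [0.488 0.339 0.055] tool d(mm) [246.   0.   0.]
tcp [0.4872 0.3389 0.4444] dy dz [ 105.3 -686.6] jaw angle 108.5 yaw cmd 38.5 tiltcomp per 100mm down: world [0.6 0. ]
```

View pics/p3.png

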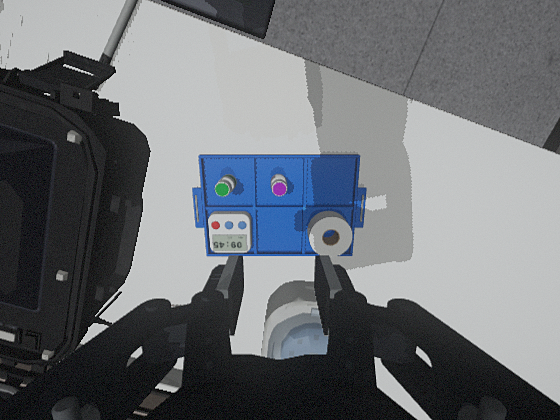

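```bash
python3 -m jog '[{"grip":45,"offset":[0,2,-14],"yaw":1},{"grip":45,"offset":[0,8,-56],"yaw":4},{"grip":45,"offset":[0,15,-103],"yaw":7},{"grip":45,"offset":[0,22,-151],"yaw":10},{"grip":45,"offset":[0,30,-199],"yaw":13},{"grip":45,"offset":[0,37,-247],"yaw":16},{"grip":45,"offset":[0,45,-295],"yaw":19},{"grip":45,"offset":[0,52,-343],"yaw":22},{"grip":45,"offset":[0,60,-391],"yaw":25},{"grip":45,"offset":[0,67,-439],"yaw":28},{"grip":45,"offset":[0,75,-487],"yaw":31},{"grip":45,"offset":[0,82,-535],"yaw":34},{"grip":45,"offset":[0,89,-583],"yaw":36},{"grip":45,"offset":[0,96,-631],"yaw":38},{"grip":45,"offset":[0,102,-668],"yaw":38},{"grip":45,"offset":[0,105,-684],"yaw":38},{"grip":45,"offset":[0,105,-687],"yaw":38},{"grip":45,"offset":[0,105,-687],"yaw":38}]' 30; python3 go.py .605 -.3457 70; python3 snap.py o1; python3 meas.py o1
```

```text
time_s: 18.9
eef_pos: [0.605, -0.3462, 0.4432]
eef_rot: [-0.954, 1.347, 0.953]
ft_force: [0.3, 0.6, -0.0]
opening: 0.527
tcp [ 0.605  -0.3462  0.4432] dy dz [0.2 0.5] jaw angle 70.4 yaw cmd 0.4 tiltcomp per 100mm down: world [0.4 0.2]
18.9 [ 0.605  -0.3462  0.4432] q [-0.59  0.6   1.17  0.    1.37 -1.82] open 0.5272851214655884
[[ 0.004 -0.942  0.335]
 [ 0.002  0.335  0.942]
 [-1.    -0.003  0.003]]
red 1117 [273.  12.] xy [ 0.4244 -0.2881] depth pt [ 0.425 -0.288  0.06 ] tool d(mm) [243. 190.  -6.]
yellow 1323 [183. 154.] xy [ 0.5258 -0.4382] depth pt [ 0.526 -0.439  0.056] tool d(mm) [ 243.   44. -114.]
yellow 116 [279. 189.] xy [ 0.6036 -0.3451] depth pt [ 0.605 -0.346  0.051] tool d(mm) [243.   2.  -0.]
```

View pics/o1.png

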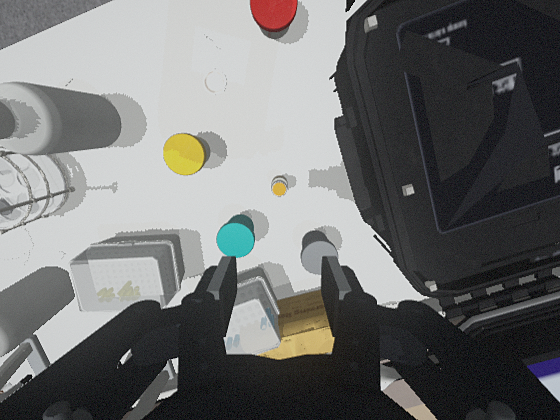

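```bash
python3 -m jog '[{"grip":45,"offset":[20,0,0],"yaw":0},{"grip":45,"offset":[65,0,0],"yaw":0},{"grip":45,"offset":[112,0,0],"yaw":0},{"grip":45,"offset":[160,0,0],"yaw":0},{"grip":45,"offset":[205,1,0],"yaw":0},{"grip":45,"offset":[235,1,0],"yaw":0},{"grip":45,"offset":[250,1,0],"yaw":0},{"grip":45,"offset":[255,1,0],"yaw":0},{"grip":45,"offset":[256,1,0],"yaw":0},{"grip":5,"offset":[256,1,0],"yaw":0},{"grip":5,"offset":[256,1,0],"yaw":0},{"grip":5,"offset":[256,1,0],"yaw":0},{"grip":5,"offset":[256,1,0],"yaw":0},{"grip":5,"offset":[256,1,0],"yaw":0},{"grip":5,"offset":[256,1,0],"yaw":0}]' 30; python3 go.py .4657 .4078 108.7; python3 snap.py o2
```

```text
time_s: 20.45
eef_pos: [0.6058, -0.345, 0.1897]
eef_rot: [-0.957, 1.346, 0.951]
ft_force: [-1.2, 1.4, 6.8]
opening: 0.24
tcp [ 0.6058 -0.345   0.1897] dy dz [383.7 662.6] jaw angle 70.5 yaw cmd -38.2 tiltcomp per 100mm down: world [0.7 0. ]
20.45 [ 0.6058 -0.345   0.1897] q [-0.58  0.86  1.35  0.    0.92 -1.82] open 0.24043063244611973
[[ 0.007 -0.942  0.334]
 [ 0.     0.334  0.942]
 [-1.    -0.006  0.002]]
```

View pics/o2.png

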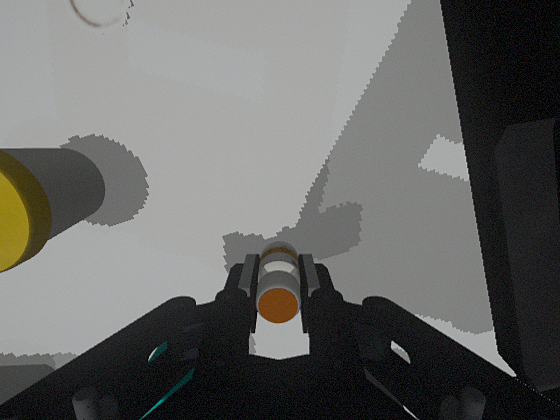

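```bash
python3 -m jog '[{"grip":5,"offset":[-15,0,0],"yaw":0},{"grip":5,"offset":[-50,0,0],"yaw":0},{"grip":5,"offset":[-95,0,0],"yaw":0},{"grip":5,"offset":[-140,0,0],"yaw":0},{"grip":5,"offset":[-185,7,12],"yaw":0},{"grip":5,"offset":[-220,23,40],"yaw":-2},{"grip":5,"offset":[-240,42,73],"yaw":-5},{"grip":5,"offset":[-242,65,112],"yaw":-9},{"grip":5,"offset":[-242,88,152],"yaw":-13},{"grip":5,"offset":[-242,112,193],"yaw":-17},{"grip":5,"offset":[-242,136,235],"yaw":-21},{"grip":5,"offset":[-242,160,276],"yaw":-25},{"grip":5,"offset":[-242,184,318],"yaw":-29},{"grip":5,"offset":[-242,208,359],"yaw":-33},{"grip":5,"offset":[-242,232,401],"yaw":-36},{"grip":5,"offset":[-242,256,442],"yaw":-38},{"grip":5,"offset":[-242,280,484],"yaw":-38},{"grip":5,"offset":[-242,301,520],"yaw":-38},{"grip":5,"offset":[-242,317,547],"yaw":-38},{"grip":5,"offset":[-242,322,556],"yaw":-38}]' 30; python3 go.py .4657 .4078 108.7
```

```text
time_s: 22.5
eef_pos: [0.4854, 0.2889, 0.4324]
eef_rot: [-1.448, 1.032, 1.438]
ft_force: [0.9, -0.6, 0.5]
opening: 0.239
tcp [0.4854 0.2889 0.4324] dy dz [-19.3 119. ] jaw angle 108.6 yaw cmd -0.1 tiltcomp per 100mm down: world [0.8 0.1]
```

```bash
python3 -m jog '[{"grip":5,"offset":[0,-2,15],"yaw":0},{"grip":5,"offset":[0,-7,50],"yaw":0},{"grip":5,"offset":[5,-13,90],"yaw":0},{"grip":5,"offset":[30,-16,114],"yaw":0},{"grip":5,"offset":[70,-17,119],"yaw":0},{"grip":5,"offset":[115,-17,119],"yaw":0},{"grip":5,"offset":[160,-17,119],"yaw":0},{"grip":5,"offset":[195,-17,119],"yaw":0},{"grip":5,"offset":[217,-17,119],"yaw":0},{"grip":5,"offset":[229,-17,119],"yaw":0},{"grip":5,"offset":[235,-17,119],"yaw":0},{"grip":5,"offset":[238,-17,119],"yaw":0},{"grip":5,"offset":[238,-17,119],"yaw":0},{"grip":5,"offset":[238,-17,119],"yaw":0}]' 30; python3 go.py .4657 .4078 108.7
```

```text
time_s: 23.9
eef_pos: [0.4657, 0.4075, 0.1954]
eef_rot: [-1.448, 1.03, 1.437]
ft_force: [-0.4, -0.2, -0.4]
opening: 0.242
tcp [0.4657 0.4075 0.1954] dy dz [-0.   0.3] jaw angle 108.6 yaw cmd -0.1 tiltcomp per 100mm down: world [0.9 0.2]
```

```bash
python3 -m jog '[{"grip":5,"offset":[2,0,0],"yaw":0},{"grip":5,"offset":[2,0,0],"yaw":0},{"grip":38,"offset":[2,0,0],"yaw":0},{"grip":38,"offset":[2,0,0],"yaw":0},{"grip":38,"offset":[2,0,0],"yaw":0},{"grip":38,"offset":[2,0,0],"yaw":0},{"grip":38,"offset":[-20,0,0],"yaw":0},{"grip":38,"offset":[-60,0,0],"yaw":0},{"grip":38,"offset":[-108,0,0],"yaw":0},{"grip":38,"offset":[-156,0,0],"yaw":0},{"grip":38,"offset":[-204,0,0],"yaw":0},{"grip":38,"offset":[-240,0,0],"yaw":0},{"grip":38,"offset":[-250,0,0],"yaw":0},{"grip":38,"offset":[-250,0,0],"yaw":0}]' 30; python3 snap.py o3;python3 meas.py o3;python3 go.py .415 -.2843 75
```

```text
time_s: 25.3
eef_pos: [0.4634, 0.407, 0.4468]
eef_rot: [-1.448, 1.027, 1.436]
ft_force: [-0.2, 0.9, 0.3]
opening: 0.445
25.3 [0.4634 0.407  0.4468] q [ 0.65  0.43  1.42 -0.    1.27 -1.25] open 0.4454656084593626
[[ 0.011 -0.948 -0.319]
 [ 0.004 -0.319  0.948]
 [-1.    -0.012 -0.   ]]
red 44 [165. 224.] xy [0.557  0.2826] depth pt [0.573 0.273 0.023] tool d(mm) [ 247.  -46. -148.]
green 124 [164. 189.] xy [0.5136 0.2699] depth pt [0.512 0.271 0.054] tool d(mm) [ 247.   -1. -146.]
purple 123 [222. 188.] xy [0.4897 0.3391] depth pt [0.489 0.34  0.054] tool d(mm) [247.  -0. -73.]
tcp [0.4633 0.4069 0.4449] dy dz [ 266.4 -639.6] jaw angle 108.6 yaw cmd 33.6 tiltcomp per 100mm down: world [0.9 0.2]
```

View pics/o3.png

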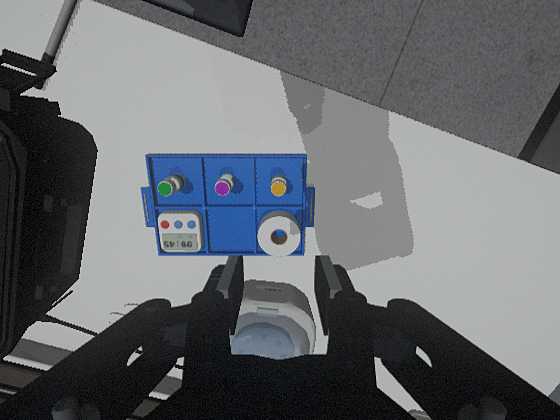

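```bash
python3 -m jog '[{"grip":68,"offset":[0,5,-13],"yaw":1},{"grip":68,"offset":[0,22,-53],"yaw":4},{"grip":68,"offset":[0,40,-97],"yaw":7},{"grip":68,"offset":[0,58,-141],"yaw":10},{"grip":68,"offset":[0,77,-185],"yaw":13},{"grip":68,"offset":[0,95,-229],"yaw":16},{"grip":68,"offset":[0,114,-273],"yaw":19},{"grip":68,"offset":[0,132,-317],"yaw":22},{"grip":68,"offset":[0,150,-361],"yaw":25},{"grip":68,"offset":[0,169,-405],"yaw":28},{"grip":68,"offset":[0,187,-449],"yaw":30},{"grip":68,"offset":[0,206,-493],"yaw":32},{"grip":68,"offset":[0,224,-537],"yaw":34},{"grip":68,"offset":[0,242,-581],"yaw":34},{"grip":68,"offset":[0,256,-616],"yaw":34},{"grip":68,"offset":[0,264,-634],"yaw":34},{"grip":68,"offset":[0,266,-640],"yaw":34},{"grip":68,"offset":[0,266,-640],"yaw":34}]' 30; python3 go.py .415 -.2843 75; python3 snap.py r1; python3 meas.py r1
```

```text
time_s: 27.15
eef_pos: [0.415, -0.2848, 0.4418]
eef_rot: [-1.008, 1.317, 1.005]
ft_force: [0.2, 0.3, -0.3]
opening: 0.797
tcp [ 0.415  -0.2848  0.4418] dy dz [0.1 0.5] jaw angle 74.5 yaw cmd -0.5 tiltcomp per 100mm down: world [0.7 0.4]
27.15 [ 0.415  -0.2848  0.4418] q [-0.7   0.23  1.72  0.01  1.19 -2.  ] open 0.7974316903079425
[[ 0.007 -0.964  0.267]
 [ 0.004  0.267  0.964]
 [-1.    -0.006  0.005]]
red 1191 [278. 189.] xy [ 0.4144 -0.2843] depth pt [ 0.414 -0.284  0.058] tool d(mm) [242.   2.  -1.]
```

View pics/r1.png

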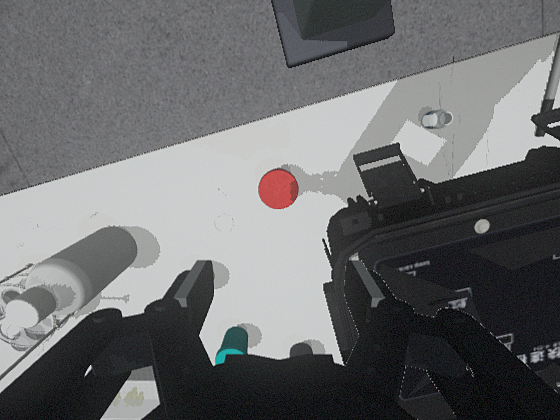

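```bash
python3 -m jog '[{"grip":68,"offset":[20,0,0],"yaw":0},{"grip":68,"offset":[60,0,0],"yaw":0},{"grip":68,"offset":[105,1,0],"yaw":0},{"grip":68,"offset":[150,1,0],"yaw":0},{"grip":68,"offset":[190,2,0],"yaw":0},{"grip":68,"offset":[218,2,-1],"yaw":0},{"grip":68,"offset":[233,2,-1],"yaw":0},{"grip":68,"offset":[239,2,-1],"yaw":0},{"grip":68,"offset":[239,2,-1],"yaw":0},{"grip":68,"offset":[239,2,-1],"yaw":0}]' 40; python3 go.py .4144 -.2843 75; python3 snap.py r2
```

```text
time_s: 28.2
eef_pos: [0.4151, -0.2835, 0.204]
eef_rot: [-1.01, 1.316, 1.005]
ft_force: [-0.4, -0.2, -0.7]
opening: 0.791
tcp [ 0.4151 -0.2835  0.204 ] dy dz [ 0.5 -1. ] jaw angle 74.6 yaw cmd -0.4 tiltcomp per 100mm down: world [0.9 0.3]
28.2 [ 0.4151 -0.2835  0.204 ] q [-0.69  0.58  1.91  0.01  0.65 -2.01] open 0.7911708354166676
[[ 0.009 -0.964  0.265]
 [ 0.003  0.265  0.964]
 [-1.    -0.008  0.005]]
```

View pics/r2.png

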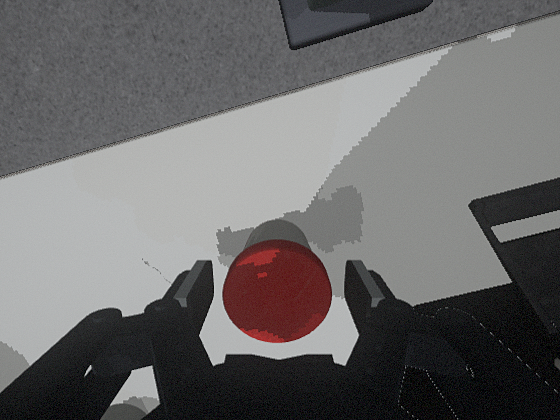

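```bash
python3 -m jog '[{"grip":40,"offset":[0,0,0],"yaw":0},{"grip":40,"offset":[0,0,0],"yaw":0},{"grip":40,"offset":[0,0,0],"yaw":0},{"grip":40,"offset":[0,0,0],"yaw":0},{"grip":40,"offset":[0,0,0],"yaw":0}]' 40; python3 go.py .5579 .3629 108.7
```

```text
time_s: 28.75
eef_pos: [0.4155, -0.2838, 0.2053]
eef_rot: [-1.012, 1.315, 1.003]
ft_force: [-0.2, 1.8, 8.5]
opening: 0.57
tcp [ 0.4155 -0.2838  0.2053] dy dz [ 34.6 661.3] jaw angle 74.6 yaw cmd -34.1 tiltcomp per 100mm down: world [1.1 0.1]
```

```bash
python3 -m jog '[{"grip":40,"offset":[-12,0,0],"yaw":0},{"grip":40,"offset":[-45,0,0],"yaw":0},{"grip":40,"offset":[-88,0,0],"yaw":0},{"grip":40,"offset":[-132,0,5],"yaw":0},{"grip":40,"offset":[-175,1,20],"yaw":0},{"grip":40,"offset":[-210,2,50],"yaw":-2},{"grip":40,"offset":[-230,4,90],"yaw":-5},{"grip":40,"offset":[-235,7,135],"yaw":-8},{"grip":40,"offset":[-235,9,180],"yaw":-11},{"grip":40,"offset":[-235,11,226],"yaw":-14},{"grip":40,"offset":[-235,14,272],"yaw":-17},{"grip":40,"offset":[-235,16,318],"yaw":-20},{"grip":40,"offset":[-235,19,364],"yaw":-23},{"grip":40,"offset":[-235,21,410],"yaw":-26},{"grip":40,"offset":[-235,24,456],"yaw":-29},{"grip":40,"offset":[-235,26,502],"yaw":-32},{"grip":40,"offset":[-235,29,548],"yaw":-34},{"grip":40,"offset":[-235,31,590],"yaw":-34},{"grip":40,"offset":[-235,33,622],"yaw":-34},{"grip":40,"offset":[-235,34,640],"yaw":-34}]' 40; python3 go.py .5579 .3629 108.7; python3 snap.py r3
```

```text
time_s: 30.75
eef_pos: [0.5498, 0.3442, 0.4433]
eef_rot: [-1.45, 1.029, 1.436]
ft_force: [-0.3, -0.2, -1.3]
opening: 0.569
tcp [0.5498 0.3442 0.4433] dy dz [-13.6  15.2] jaw angle 108.7 yaw cmd -0.0 tiltcomp per 100mm down: world [1.1 0.2]
30.75 [0.5498 0.3442 0.4433] q [ 0.49  0.5   1.33 -0.    1.3  -1.41] open 0.5688401936020185
[[ 0.011 -0.947 -0.32 ]
 [ 0.002 -0.32   0.947]
 [-1.    -0.011 -0.002]]
```

View pics/r3.png

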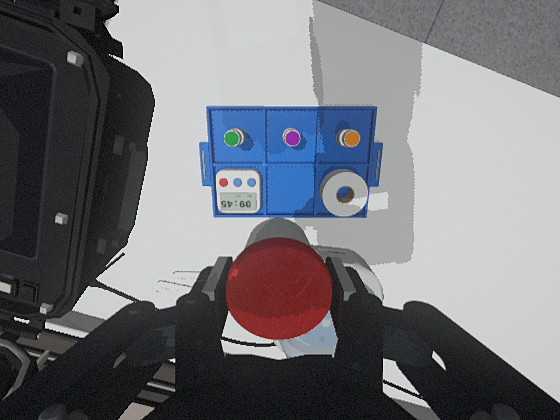

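```bash
python3 -m jog '[{"grip":40,"offset":[10,-8,10],"yaw":0},{"grip":40,"offset":[45,-13,15],"yaw":0},{"grip":40,"offset":[90,-13,15],"yaw":0},{"grip":40,"offset":[135,-12,15],"yaw":0},{"grip":40,"offset":[175,-12,15],"yaw":0},{"grip":40,"offset":[203,-12,15],"yaw":0},{"grip":40,"offset":[220,-12,15],"yaw":0},{"grip":40,"offset":[228,-12,15],"yaw":0},{"grip":40,"offset":[232,-12,15],"yaw":0},{"grip":40,"offset":[232,-12,15],"yaw":0},{"grip":40,"offset":[232,-12,15],"yaw":0}]' 40; python3 go.py .559 .3633 108.7; python3 snap.py r4
```

```text
time_s: 31.9
eef_pos: [0.5594, 0.3641, 0.2126]
eef_rot: [-1.451, 1.026, 1.436]
ft_force: [-0.4, 0.6, -0.9]
opening: 0.569
tcp [0.5594 0.3641 0.2126] dy dz [ 0.7 -0.7] jaw angle 108.7 yaw cmd 0.0 tiltcomp per 100mm down: world [1.3 0.3]
31.9 [0.5594 0.3641 0.2126] q [ 0.51  0.78  1.45 -0.    0.9  -1.39] open 0.5685882649350684
[[ 0.013 -0.947 -0.321]
 [ 0.003 -0.321  0.947]
 [-1.    -0.013 -0.001]]
```

View pics/r4.png

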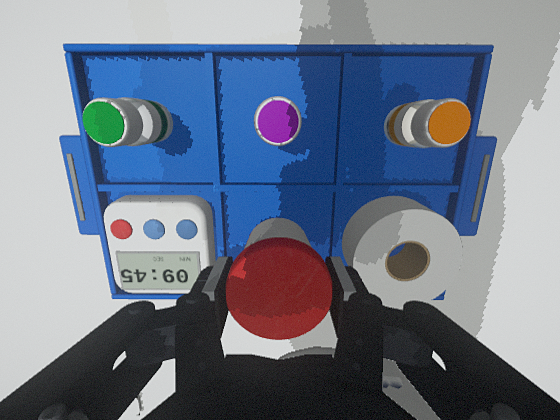

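```bash
python3 -m jog '[{"grip":40,"offset":[1,0,0],"yaw":0},{"grip":40,"offset":[3,0,0],"yaw":0},{"grip":40,"offset":[3,0,0],"yaw":0},{"grip":60,"offset":[3,0,0],"yaw":0},{"grip":60,"offset":[3,0,0],"yaw":0},{"grip":60,"offset":[3,0,0],"yaw":0},{"grip":60,"offset":[3,0,0],"yaw":0},{"grip":60,"offset":[-15,0,0],"yaw":0},{"grip":60,"offset":[-50,0,0],"yaw":0},{"grip":60,"offset":[-95,0,0],"yaw":0},{"grip":60,"offset":[-143,0,0],"yaw":0},{"grip":60,"offset":[-190,0,0],"yaw":0},{"grip":60,"offset":[-225,0,0],"yaw":0},{"grip":60,"offset":[-235,0,0],"yaw":0},{"grip":60,"offset":[-235,0,0],"yaw":0}]' 40; python3 snap.py r5;python3 meas.py r5;python3 go.py .5255 -.438 75
```

```text
time_s: 33.45
eef_pos: [0.5561, 0.3632, 0.45]
eef_rot: [-1.451, 1.022, 1.434]
ft_force: [-0.7, -0.2, 0.2]
opening: 0.704
33.45 [0.5561 0.3632 0.45  ] q [ 0.51  0.52  1.28 -0.    1.33 -1.39] open 0.7037502132949159
[[ 0.016 -0.947 -0.321]
 [ 0.005 -0.321  0.947]
 [-1.    -0.017 -0.   ]]
red 51 [211. 171.] xy [0.5657 0.2785] depth pt [0.573 0.273 0.023] tool d(mm) [250.  22. -83.]
red 1195 [278. 188.] xy [0.56   0.3632] depth pt [0.486 0.34  0.418] tool d(mm) [250.   0.  -1.]
green 147 [218. 126.] xy [0.5125 0.2705] depth pt [0.512 0.271 0.054] tool d(mm) [249.  75. -74.]
orange 157 [338. 126.] xy [0.4659 0.4073] depth pt [0.466 0.406 0.054] tool d(mm) [249.  75.  71.]
purple 145 [278. 125.] xy [0.4886 0.3392] depth pt [0.489 0.339 0.054] tool d(mm) [249.  76.  -1.]
tcp [0.5561 0.3632 0.4478] dy dz [ 286. -749.] jaw angle 108.7 yaw cmd 33.7 tiltcomp per 100mm down: world [1.3 0.4]
```

View pics/r5.png

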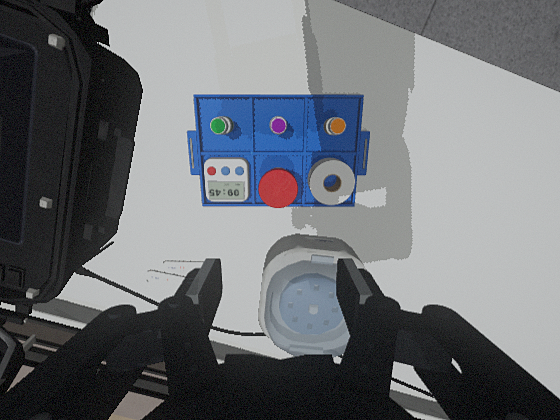

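```bash
python3 - <<'E'
from h import *
for nm in("top0","side0","p1","w2"):
    g=np.load(f"pics/{nm}.npz");d=g['d'];v,u=np.mgrid[0:420,0:560];dd=d.ravel();K,E=g['K'],g['E']
    c=np.c_[(u.ravel()-K[0,2])/K[0,0],(v.ravel()-K[1,2])/K[1,1],np.ones(dd.size)]*dd[:,None];W=c@E[:3,:3].T+E[:3,3]
    ok=(dd>.3)&(W[:,2]>.07)&(W[:,2]<.25);W=W[ok]
    r=np.hypot(*(W[:,:2]-[.5255,-.438]).T); i=np.argsort(r)[:100:20]; print(nm,[(round(float(r[k]),3),np.round(W[k],3).tolist()) for k in i])
E
```

```text
top0 [(0.104, [0.465, -0.523, 0.084]), (0.108, [0.452, -0.517, 0.078]), (0.111, [0.473, -0.535, 0.118]), (0.114, [0.447, -0.52, 0.117]), (0.116, [0.443, -0.519, 0.123])]
side0 [(0.104, [0.465, -0.523, 0.113]), (0.109, [0.478, -0.536, 0.089]), (0.111, [0.47, -0.535, 0.133]), (0.114, [0.456, -0.528, 0.13]), (0.116, [0.454, -0.529, 0.131])]
p1 [(0.103, [0.466, -0.522, 0.076]), (0.104, [0.465, -0.523, 0.077]), (0.104, [0.466, -0.523, 0.102]), (0.104, [0.468, -0.525, 0.082]), (0.104, [0.463, -0.521, 0.095])]
w2 [(0.103, [0.463, -0.52, 0.074]), (0.104, [0.467, -0.524, 0.07]), (0.104, [0.466, -0.524, 0.106]), (0.104, [0.466, -0.524, 0.11]), (0.105, [0.461, -0.52, 0.1])]
```

```bash
python3 -m jog '[{"grip":68,"offset":[0,5,-14],"yaw":1},{"grip":68,"offset":[0,21,-55],"yaw":4},{"grip":68,"offset":[0,38,-100],"yaw":6},{"grip":68,"offset":[0,55,-145],"yaw":8},{"grip":68,"offset":[0,73,-190],"yaw":10},{"grip":68,"offset":[0,90,-236],"yaw":12},{"grip":68,"offset":[0,108,-282],"yaw":14},{"grip":68,"offset":[0,125,-328],"yaw":16},{"grip":68,"offset":[0,143,-374],"yaw":18},{"grip":68,"offset":[0,160,-420],"yaw":20},{"grip":68,"offset":[0,178,-466],"yaw":22},{"grip":68,"offset":[0,196,-512],"yaw":24},{"grip":68,"offset":[0,213,-558],"yaw":26},{"grip":68,"offset":[0,231,-604],"yaw":28},{"grip":68,"offset":[0,248,-650],"yaw":30},{"grip":68,"offset":[0,266,-696],"yaw":32},{"grip":68,"offset":[0,278,-728],"yaw":34},{"grip":68,"offset":[0,285,-745],"yaw":34},{"grip":68,"offset":[0,286,-749],"yaw":34},{"grip":68,"offset":[0,286,-749],"yaw":34}]' 40; python3 go.py .5255 -.438 75; python3 snap.py y1; python3 meas.py y1
```

```text
time_s: 35.5
eef_pos: [0.525, -0.4382, 0.4432]
eef_rot: [-1.01, 1.312, 1.006]
ft_force: [0.4, 1.2, -0.2]
opening: 0.797
tcp [ 0.525  -0.4382  0.4432] dy dz [-0.4  0.3] jaw angle 74.7 yaw cmd -0.3 tiltcomp per 100mm down: world [1.1 0.5]
35.5 [ 0.525  -0.4382  0.4432] q [-0.77  0.57  1.22  0.01  1.35 -2.07] open 0.7968864604096279
[[ 0.011 -0.964  0.265]
 [ 0.005  0.265  0.964]
 [-1.    -0.01   0.008]]
yellow 1208 [276. 188.] xy [ 0.525  -0.4386] depth pt [ 0.525 -0.439  0.058] tool d(mm) [243.   2.  -2.]
```

View pics/y1.png

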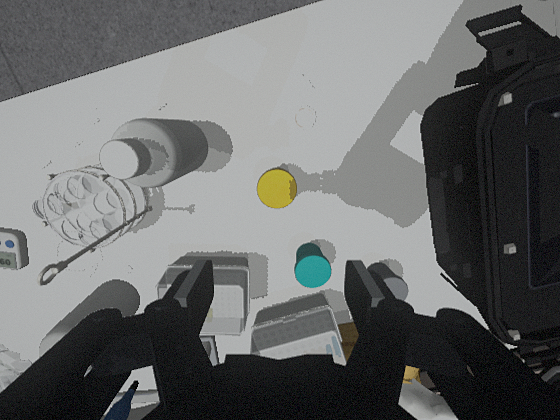

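```bash
python3 -m jog '[{"grip":68,"offset":[20,1,0],"yaw":0},{"grip":68,"offset":[60,2,-1],"yaw":0},{"grip":68,"offset":[105,3,-2],"yaw":0},{"grip":68,"offset":[150,3,-3],"yaw":0},{"grip":68,"offset":[190,3,-3],"yaw":0},{"grip":68,"offset":[218,3,-3],"yaw":0},{"grip":68,"offset":[233,3,-3],"yaw":0},{"grip":68,"offset":[239,3,-3],"yaw":0},{"grip":68,"offset":[239,3,-3],"yaw":0},{"grip":68,"offset":[239,3,-3],"yaw":0},{"grip":40,"offset":[239,3,-3],"yaw":0},{"grip":40,"offset":[239,3,-3],"yaw":0},{"grip":40,"offset":[239,3,-3],"yaw":0},{"grip":40,"offset":[239,3,-3],"yaw":0},{"grip":40,"offset":[239,3,-3],"yaw":0}]' 40; python3 go.py .5585 .3629 108.7; python3 snap.py y2
```

```text
time_s: 37.05
eef_pos: [0.5248, -0.4386, 0.2064]
eef_rot: [-1.013, 1.311, 1.004]
ft_force: [-0.1, 0.8, 6.1]
opening: 0.562
tcp [ 0.5248 -0.4386  0.2064] dy dz [179. 782.] jaw angle 74.7 yaw cmd -34.0 tiltcomp per 100mm down: world [1.4 0.3]
37.05 [ 0.5248 -0.4386  0.2064] q [-0.77  0.82  1.4   0.01  0.92 -2.08] open 0.5620385088284394
[[ 0.014 -0.964  0.264]
 [ 0.003  0.264  0.965]
 [-1.    -0.012  0.007]]
```

View pics/y2.png

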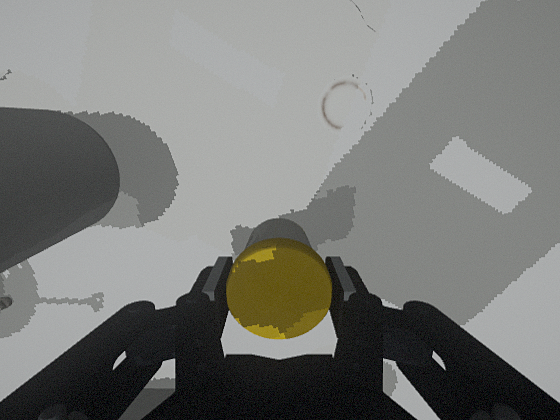

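```bash
python3 -m jog '[{"grip":40,"offset":[-12,0,0],"yaw":0},{"grip":40,"offset":[-45,0,0],"yaw":0},{"grip":40,"offset":[-88,0,0],"yaw":0},{"grip":40,"offset":[-132,0,0],"yaw":0},{"grip":40,"offset":[-175,3,12],"yaw":0},{"grip":40,"offset":[-210,9,40],"yaw":-2},{"grip":40,"offset":[-232,18,80],"yaw":-5},{"grip":40,"offset":[-238,28,124],"yaw":-8},{"grip":40,"offset":[-240,39,168],"yaw":-11},{"grip":40,"offset":[-240,49,213],"yaw":-14},{"grip":40,"offset":[-240,59,258],"yaw":-17},{"grip":40,"offset":[-240,69,303],"yaw":-20},{"grip":40,"offset":[-240,80,348],"yaw":-23},{"grip":40,"offset":[-240,90,393],"yaw":-26},{"grip":40,"offset":[-240,100,438],"yaw":-29},{"grip":40,"offset":[-240,111,483],"yaw":-32},{"grip":40,"offset":[-240,121,528],"yaw":-34},{"grip":40,"offset":[-240,130,568],"yaw":-34},{"grip":40,"offset":[-240,137,598],"yaw":-34},{"grip":40,"offset":[-240,140,612],"yaw":-34}]' 40; python3 go.py .559 .3629 108.7
```

```text
time_s: 39.1
eef_pos: [0.5474, 0.19, 0.4499]
eef_rot: [-1.453, 1.023, 1.435]
ft_force: [-0.4, 0.3, 0.1]
opening: 0.567
tcp [0.5474 0.19   0.4499] dy dz [-66.7 159.9] jaw angle 108.8 yaw cmd 0.1 tiltcomp per 100mm down: world [1.5 0.4]
```

```bash
python3 -m jog '[{"grip":40,"offset":[0,-6,14],"yaw":0},{"grip":40,"offset":[0,-20,50],"yaw":0},{"grip":40,"offset":[0,-38,92],"yaw":0},{"grip":40,"offset":[0,-54,130],"yaw":0},{"grip":40,"offset":[5,-63,152],"yaw":0},{"grip":40,"offset":[20,-66,160],"yaw":0},{"grip":40,"offset":[55,-66,160],"yaw":0},{"grip":40,"offset":[95,-65,160],"yaw":0},{"grip":40,"offset":[125,-65,160],"yaw":0},{"grip":40,"offset":[145,-64,160],"yaw":0},{"grip":40,"offset":[150,-64,160],"yaw":0},{"grip":40,"offset":[150,-64,160],"yaw":0},{"grip":40,"offset":[150,-64,160],"yaw":0}]' 40; python3 go.py .559 .3629 108.7; python3 snap.py y3; python3 snap.py y3s side
```

```text
time_s: 40.4
eef_pos: [0.5591, 0.3624, 0.3021]
eef_rot: [-1.453, 1.021, 1.434]
ft_force: [0.5, 0.0, -0.1]
opening: 0.57
tcp [0.5591 0.3624 0.3021] dy dz [-0.1  0.5] jaw angle 108.8 yaw cmd 0.1 tiltcomp per 100mm down: world [1.7 0.5]
40.4 [0.5591 0.3624 0.3021] q [ 0.51  0.66  1.41 -0.    1.05 -1.39] open 0.5702961144302907
[[ 0.017 -0.947 -0.322]
 [ 0.005 -0.322  0.947]
 [-1.    -0.017 -0.001]]
40.45 [0.559  0.3625 0.3023] q [ 0.51  0.66  1.41 -0.    1.05 -1.39] open 0.565775108037584
[[ 0.017 -0.947 -0.322]
 [ 0.005 -0.322  0.947]
 [-1.    -0.018 -0.001]]
```

View pics/y3.png

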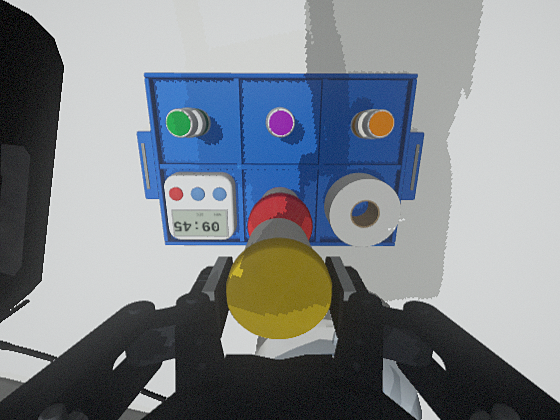

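```bash
python3 - <<'E'
from h import *
g=np.load("pics/y3.npz");B,m=blobs(g['p'],'yellow',500)
for a,u in B: print(a,u,ray(g['K'],g['E'],u,.154))
E
python3 -m jog '[{"grip":40,"offset":[8,0,0],"yaw":0},{"grip":40,"offset":[18,0,0],"yaw":0},{"grip":40,"offset":[26,0,0],"yaw":0},{"grip":40,"offset":[30,0,0],"yaw":0},{"grip":40,"offset":[32,0,0],"yaw":0},{"grip":40,"offset":[32,0,0],"yaw":0},{"grip":40,"offset":[32,0,0],"yaw":0}]' 40; python3 go.py .559 .3629 108.7; python3 snap.py y4
```

```text
8424 [278.49940646 288.60363248] [[0.55685029 0.36154416 0.154     ]]
time_s: 41.2
eef_pos: [0.5595, 0.3628, 0.2705]
eef_rot: [-1.453, 1.021, 1.434]
ft_force: [-0.2, -0.5, -0.2]
opening: 0.572
tcp [0.5595 0.3628 0.2705] dy dz [0.5 0.3] jaw angle 108.8 yaw cmd 0.1 tiltcomp per 100mm down: world [1.7 0.5]
41.2 [0.5595 0.3628 0.2705] q [ 0.51  0.7   1.43 -0.    0.99 -1.39] open 0.5722236306923586
[[ 0.017 -0.946 -0.322]
 [ 0.005 -0.322  0.947]
 [-1.    -0.018 -0.001]]
```

View pics/y4.png

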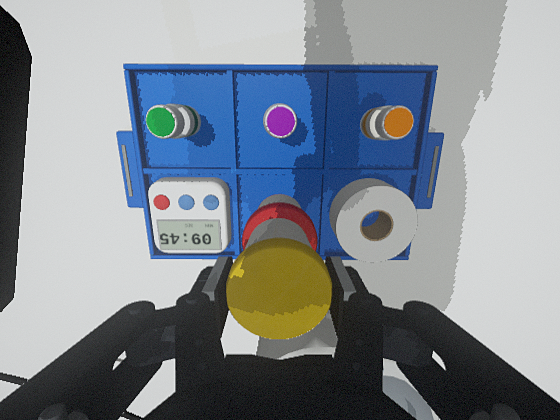

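```bash
python3 -m jog '[{"grip":40,"offset":[1,0,0],"yaw":0},{"grip":40,"offset":[2,0,0],"yaw":0},{"grip":40,"offset":[2,0,0],"yaw":0},{"grip":40,"offset":[2,0,0],"yaw":0},{"grip":64,"offset":[2,0,0],"yaw":0},{"grip":64,"offset":[2,0,0],"yaw":0},{"grip":64,"offset":[2,0,0],"yaw":0},{"grip":64,"offset":[2,0,0],"yaw":0},{"grip":64,"offset":[2,0,0],"yaw":0},{"grip":64,"offset":[-10,0,0],"yaw":0},{"grip":64,"offset":[-35,0,0],"yaw":0},{"grip":64,"offset":[-75,0,0],"yaw":0},{"grip":64,"offset":[-120,0,0],"yaw":0},{"grip":64,"offset":[-160,0,0],"yaw":0},{"grip":64,"offset":[-180,0,0],"yaw":0},{"grip":64,"offset":[-180,0,0],"yaw":0}]' 40
python3 snap.py f1; python3 snap.py ftop top; python3 snap.py fside side; python3 - <<'E'
from h import *
Z=dict(red=.062,yellow=.12,green=.054,orange=.054,purple=.054)
th=.3257;A=np.array([[np.cos(th),-np.sin(th)],[np.sin(th),np.cos(th)]]);c=[.5233,.3513]
for n in("f1","ftop"):
    g=np.load(f"pics/{n}.npz")
    for k in Z:
        for a,u in blobs(g['p'],k,8)[0]:
            w=ray(g['K'],g['E'],u,Z[k])[0]; t=(w[:2]-c)@A
            if abs(t).max()<.13: print(n,k,a,np.round(u),np.round(w,4),'tray',np.round(t,4))
    if n=="f1":
        d=g['d'];u=[278,190]
        B=[b for b in blobs(g['p'],'yellow',300)[0]]
        for a,u in B:
            K,E=g['K'],g['E'];z=d[int(u[1]),int(u[0])];print('yellow depth pt',E[:3,:3]@(np.r_[(u-[K[0,2],K[1,2]])/[K[0,0],K[1,1]],1]*z)+E[:3,3])
f=cv2.imread("pics/fside.png");cv2.imwrite("pics/fsidec.png",cv2.resize(f[80:180,250:400],None,fx=5,fy=5,interpolation=cv2.INTER_CUBIC))
E
```

```text
time_s: 42.85
eef_pos: [0.5563, 0.3618, 0.4553]
eef_rot: [-1.454, 1.014, 1.43]
ft_force: [-0.4, 0.2, 0.2]
opening: 0.745
42.85 [0.5563 0.3618 0.4553] q [ 0.51  0.52  1.27 -0.    1.33 -1.39] open 0.7454562660387
[[ 0.023 -0.946 -0.322]
 [ 0.009 -0.322  0.947]
 [-1.    -0.025  0.001]]
42.9 [0.5562 0.3618 0.4526] q [ 0.51  0.52  1.28 -0.    1.32 -1.39] open 0.7507663202209869
[[ 0.02  -0.946 -0.322]
 [ 0.007 -0.322  0.947]
 [-1.    -0.021 -0.   ]]
42.95 [0.5562 0.3617 0.4507] q [ 0.51  0.52  1.28 -0.    1.32 -1.39] open 0.7510863428066687
[[ 0.018 -0.946 -0.322]
 [ 0.005 -0.322  0.947]
 [-1.    -0.018 -0.001]]
f1 red 52 [212. 168.] [0.565  0.2787 0.062 ] tray [ 0.0163 -0.0821]
f1 red 235 [279. 172.] [0.5441 0.3587 0.062 ] tray [0.0221 0.0003]
f1 yellow 1609 [278. 197.] [0.5607 0.3626 0.12  ] tray [ 0.039  -0.0012]
f1 green 140 [219. 123.] [0.5123 0.2713 0.054 ] tray [-0.036  -0.0723]
f1 orange 153 [338. 123.] [0.4662 0.4064 0.054 ] tray [-0.0365  0.0705]
f1 purple 145 [279. 123.] [0.4886 0.3394 0.054 ] tray [-0.0367 -0.0002]
yellow depth pt [0.56057478 0.36261174 0.12043269]
ftop red 58 [155. 150.] [0.5489 0.3541 0.062 ] tray [ 0.0251 -0.0055]
ftop yellow 203 [150. 138.] [0.5609 0.3608 0.12  ] tray [ 0.0387 -0.003 ]
ftop green 18 [175. 170.] [0.5127 0.2719 0.054 ] tray [-0.0354 -0.0718]
ftop orange 21 [129. 169.] [0.467  0.4061 0.054 ] tray [-0.0359  0.0699]
ftop purple 17 [152. 169.] [0.4901 0.3396 0.054 ] tray [-0.0352 -0.0005]
```

View pics/f1.png

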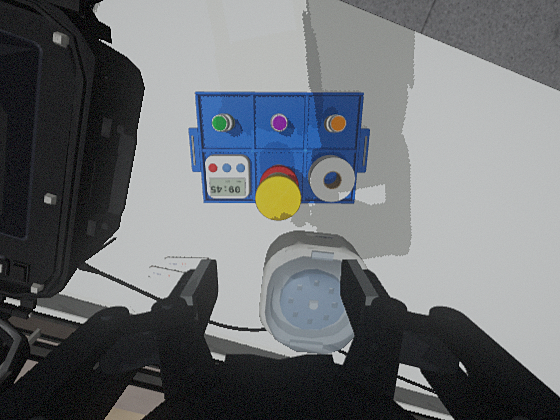

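View pics/fsidec.png

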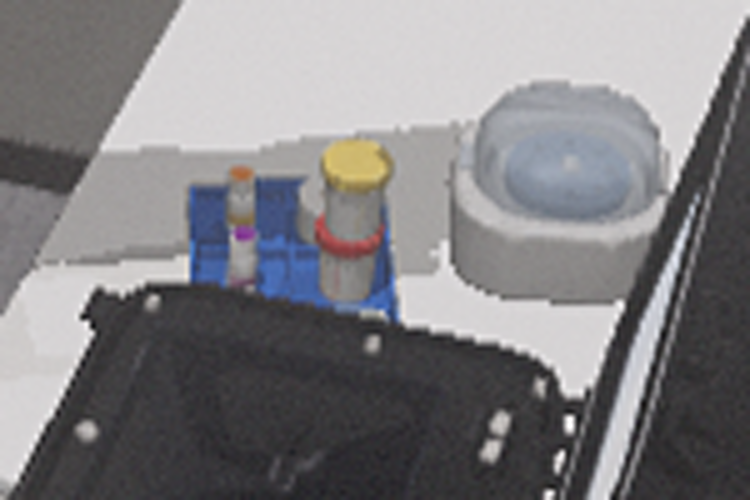

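View pics/ftop.png

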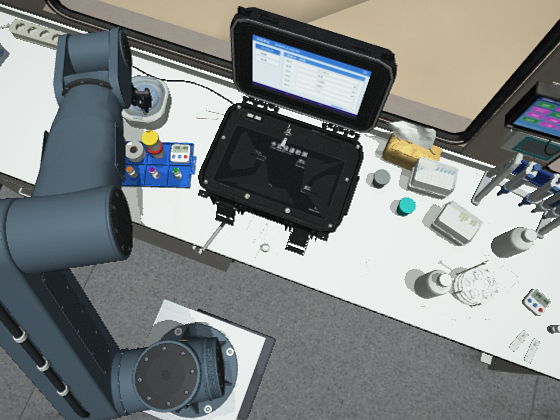

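The top view shows the blue vial still at (265,247) and the wash bottle where it was. In the tray, the stack stands upright and every vial is in its compartment. The gripper is clear, so I'm handing in.

```bash
python3 -c "
from station import arm
print(arm.job_done())"
```

```text
the job is handed in; nothing more can be done
None
```

I set out the tray as asked and handed the job in after about 43 s on the robot's clock. The label roll is on the left and the timer on the right. So the green vial went front right, purple front middle and orange front left, with the red cup in the back middle compartment and the yellow cup on top of it.

**Vials:** the last wrist and top views put each within about 2 mm of its compartment centre.

**Cups:** the red lid was about 1.5 mm from its target before stacking. The yellow lid is within about 2 mm of where I measured the red one, at z = 0.120 m as expected, and the stack looks upright from the side. After stacking, the yellow cup hides most of the red lid, so I could not measure the red cup again directly.

**Bystanders:** the blue vial, wash bottle and roll looked unmoved, though I did not re-measure them. The timer's red key stayed within about 1 mm throughout. The gripper is open and clear of everything.

**Tool tilt:** the tool drifted to about 0.02 rad off vertical over the run, which I corrected for when placing.

No check failed or disagreed.

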